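Make up two printing frames

ROBOT

A 6-joint arm with a two-finger parallel gripper is mounted at the origin on the work surface; the furniture and walls round the work are solid. World frame = base frame: x ahead of the robot, y to its left, z up, the work surface at z = 0. Lengths are in m, angles in rad, forces in N, time in s.
With the tool pointing down it reaches from about 0.275 to 0.75 m from the base axis. Payload 10.2 kg.
Tool frame: the origin (TCP) lies midway between the tips of the shut fingers; the grasp point (between the pads) lies 19 mm behind it; z points along the fingers, y is the line along which they close (so a half turn about z gives the same grasp; the last joint's range is limited). The gripper opens to 85 mm and grips with 20 to 120 N. Pads are 22 mm wide; open, the fingers measure 114 mm over their backs; the gripper's body (76 mm by 85 mm) begins 54 mm behind the grasp point. The pads swing forward as they close: fully open they stand 13 mm farther back than shut.
Start: joints at [-1.37, 0.313, 1.498, -0, 1.331, -0.223], TCP at [0.216, -0.479, 0.231] pointing down, gripper open.
Joint ranges: [-2.94, 2.94], [-0.97, 2.17], [0.19, 2.56], [-1.23, 4.37], [0.02, 3.11], [-2.88, 2.88]. Speed limits (rad/s): [2.39, 2.39, 3.01, 3.14, 3.14, 3.14].

INTERFACE

Orientations are given as a unit quaternion [w, x, y, z].
In Python, from plant import status, optics, manip gives the robot as it stands.
- The arm moves only by the shell command python3 -m jog 'ROWS' [FORCE]. ROWS is JSON, a list of rows, each an object with "travel": the shift along the world's x, y, z in m, a list of three; "twist": the turn, a rotation vector about the world's x, y, z in rad, a list of three; "claw": the closure, from -1 (fully open) to 1 (shut). In form: [{"travel": [tx, ty, tz], "twist": [ax, ay, az], "claw": claw}, ...]. A call has 1 to 8 rows; each row is the pose to reach, as a shift and turn from the pose commanded when the call began; what a row does not reach only later rows make up. A row lasts 1/10 s, in which the tool goes at most 50 mm and 8.59 degrees, less where a joint would pass 70% of its speed; a pose out of reach is approached as far as the arm can. A call with a gripper value outside its range is refused whole. The fingers move at their own pace and stop on an object; FORCE is the grip in N (left out, the last holds). Time passes only in rows, so rows that repeat a pose let the fingers close. It gives the time, the measured TCP pose, the force, the opening and the grip force at its end, in the units of the state.
- status.get_state(): the state, without advancing time (a new reading comes with each control period).
- optics.get_image(name): name is "scene" or "top" or "wrist"; returns a dict with "color" (420x560x3 uint8, blue, green, red), "fovy" (degrees; the focal length in pixels is half the picture's height over the tangent of half this angle, whatever the lens; pixels are square), "cx", "cy" (the principal point, pixels), "D" ([k1, k2, p1, p2, k3] as OpenCV has them; the pictures are not rectified), "R" (3x3) and "t" (3): a world point X has camera coordinates R X + t; the wrist camera has in their place "tool_from_camera" (4x4, takes a point from camera to tool coordinates, whose origin is the TCP and whose axes are the flange's). Camera axes: x right, y down, z forward; pixel columns grow to the right and rows downward; lengths in m; the calibration is good to about 2 mm. A picture is of the moment at which its call begins: read the wrist's pose just before it. There is no depth.
- manip.hand_in(): hands the job in; it is judged then, once.
The state is a dict: "time_s": time; "joint_positions": joint angles; "dq": joint speeds; "joint_torque": joint torques, N m; "eef_pos": TCP position; "ee_rot": TCP orientation; "wrist_force": force on the tool from outside, world axes, zero at the start; "ft_torque": the same for the moment, N m; "finger_gap": finger opening in m; "grasp_force": force on a finger pad.
Only numpy, scipy, OpenCV 4.12 (cv2) and the standard library are available. Lean on these libraries where they do the work, as an engineer would, in place of code of your own. Each camera call takes 0.05 s, during which the arm holds its last target. There are 200 camera calls.

TASK

Make up the two printing frames for the next class: lay each relief block in the frame whose opening has its shape, and fill the space left over in each frame with the wooden packers that together take it up snugly, with no more than a few millimetres to spare, so that nothing shifts in printing. Everything must go in without forcing and sit flat on the bed inside the rails; the packer that is not needed stays standing on the table. Do not tip or push away the beaker of water that stands behind them.

Things in the scene. Friction and masses are not known exactly. Their poses are not given: they have to be found in the camera images.
- tag_frame: printing frame, aluminium rails on a plywood bed, 145 x 94 mm, with a tag-shaped opening: 109 mm along the frame's y, both corners of its +y end cut off at 45 degrees (13 mm legs); 58 mm along x. 12 mm wide rails rise 8 mm above the 4 mm bed (tops 12 mm above the table), inner top edges bevelled 2 mm. Fixed. Origin: centre of the opening, at table height.
- card_frame: printing frame, aluminium rails on a plywood bed, 129 x 94 mm, with a plain oblong opening, square corners: 93 mm along the frame's y, 58 mm along x. 12 mm wide rails rise 8 mm above the 4 mm bed (tops 12 mm above the table), inner top edges bevelled 2 mm. Fixed. Origin: centre of the opening, at table height.
- tag_block: plywood relief block topped with brown lino, tag-shaped, an egg cut in relief: 54 mm along its x, 70 mm along its y, 28 mm tall; both corners of its +y end cut off at 45 degrees (14 mm legs). Lower edges bevelled (2 mm in, 3 mm up). Origin: centre of the underside (of the full 54 x 70 outline). Loose, 60 to 130 g.
- card_block: plywood relief block with brown lino on top, plain oblong with two flowers cut in relief: 54 mm wide along its x, 72 mm long along its y, 28 mm tall. Origin: centre of the underside; z up. Lower edges bevelled (2 mm in, 3 mm up). Loose, 60 to 130 g.
- packer_12: plain beech packer standing on edge: 12 mm thick along its y, 54 mm long along its x, 24 mm tall. Origin: centre of its underside; z up. The lower edges are bevelled (2 mm in, 3 mm up). Loose, 20 to 70 g.
- packer_18: plain beech packer standing on edge: 18 mm thick along its y, 54 mm long along its x, 24 mm tall. Origin: centre of its underside; z up. The lower edges are bevelled (2 mm in, 3 mm up). Loose, 20 to 70 g.
- packer_24: plain beech packer standing on edge: 24 mm thick along its y, 54 mm long along its x, 24 mm tall. Origin: centre of its underside; z up. The lower edges are bevelled (2 mm in, 3 mm up). Loose, 20 to 70 g.
- packer_30: plain beech packer standing on edge: 30 mm thick along its y, 54 mm long along its x, 24 mm tall. Origin: centre of its underside; z up. The lower edges are bevelled (2 mm in, 3 mm up). Loose, 20 to 70 g.
- beaker: clear plastic beaker of rinse water standing behind the frames, 46 mm wide, 47 mm tall; a bystander. Origin: centre of its underside; z up.
Mind the look-alikes: they are no part of the job. Leave any red look-alike of the packer_18 alone. Leave any blue look-alike of the packer_12 alone.

How it is judged:
At the end, for the whole second after the job is handed in: Tag block with the 12 and 24 mm packers in the tag frame, card block with the 18 mm packer in the card frame: each flat on the bed (within 2.5 mm, 0.06 rad), within 5 mm of the opening's middle line and 0.1 rad of its direction, at rest. 30 mm packer and beaker upright on the table (z of tag_block in the frame of tag_frame between 0.002 and 0.0065 m and x of tag_block in the frame of tag_frame between -0.005 and 0.005 m and y of tag_block in the frame of tag_frame between -0.024 and 0.024 m and angle between the x axis of each of tag_block, packer_12, packer_24 and the x axis of tag_frame, either way round below 0.1 rad and angle between each of tag_block, packer_12, packer_24, card_block, packer_18, packer_30's own z axis and vertical below 0.06 rad and linear speed of each of tag_block, packer_12, packer_24, card_block, packer_18, packer_30 below 0.02 m/s and angular speed of each of tag_block, packer_12, packer_24, card_block, packer_18 below 0.2 rad/s and y of tag_block in the frame of tag_frame above 0.012 m and z of packer_12 in the frame of tag_frame between 0.002 and 0.0065 m and x of packer_12 in the frame of tag_frame between -0.005 and 0.005 m and y of packer_12 in the frame of tag_frame between -0.05 and 0.05 m and z of packer_24 in the frame of tag_frame between 0.002 and 0.0065 m and x of packer_24 in the frame of tag_frame between -0.005 and 0.005 m and y of packer_24 in the frame of tag_frame between -0.044 and 0.044 m and z of card_block in the frame of card_frame between 0.002 and 0.0065 m and x of card_block in the frame of card_frame between -0.005 and 0.005 m and y of card_block in the frame of card_frame between -0.014 and 0.014 m and angle between the x axis of each of card_block, packer_18 and the x axis of card_frame, either way round below 0.1 rad and z of packer_18 in the frame of card_frame between 0.002 and 0.0065 m and x of packer_18 in the frame of card_frame between -0.005 and 0.005 m and y of packer_18 in the frame of card_frame between -0.039 and 0.039 m and height (world z) of packer_30 below 0.003 m and angle between beaker's own z axis and vertical below 0.1 rad); the robot touches nothing.
It fails at once if the beaker of water is tipped or pushed away (angle between beaker's own z axis and vertical above 0.5 rad or distance of beaker from where it was at the start of the episode above 0.04 m).
It fails at once if a piece is forced into a frame, or a frame is pressed hard (over 60 N) (contact force between any of tag_frame, card_frame and anything else above 60 N).
It also fails if it takes over 93 s, if anything falls off the work surface, if the arm or the gripper's body presses on something with over 40 N, if the wrist force passes 120 N, or if a joint passes its speed limit or range.

## Working session

There is one attempt and no reset: what is moved stays moved. The work goes in short steps, Python scripts to look and compute and a shell command to move; the robot and the scene stay as the last step left them, time stands still between calls to the robot, and variables do not carry over. Pictures are saved under pics/ and viewed, at most 14 in all, crops included, and the job is handed in when it is done.

```bash
ls; mkdir -p pics; python3 - <<'E'
from plant import status, optics, manip
import cv2,numpy as np
print(status.get_state())
for n in ("scene","top","wrist"):
    im=optics.get_image(n); cv2.imwrite(f"pics/{n}0.png",im["color"])
    print(n,{k:np.round(v,4).tolist() for k,v in im.items() if k!="color"})
E
```

```text
pics
{'time_s': 0.0, 'joint_positions': array([-1.37038962e+00,  3.13450041e-01,  1.49843817e+00,  2.84001510e-05,
        1.33101454e+00, -2.23408914e-01]), 'dq': array([-0.00028276,  0.00064475, -0.00185842,  0.00055786, -0.0001422 ,
       -0.00162403]), 'joint_torque': array([-7.28671966e-04, -4.12259960e+01, -2.59746820e+01, -1.93790734e-04,
        4.05841667e-03,  1.30017384e-05]), 'eef_pos': array([ 0.21584004, -0.47829461,  0.23073465]), 'ee_rot': array([-6.54850511e-04,  9.77631935e-01,  2.10322064e-01,  2.13243457e-05]), 'wrist_force': array([-0.14940293,  0.15764176,  0.71026348]), 'ft_torque': array([ 0.00879002, -0.01312934, -0.01975805]), 'grasp_force': 0.0, 'finger_gap': 0.08516059002409024}
scene {'fovy': 51.3508, 'cx': 281.7716, 'cy': 206.8554, 'D': [-0.0305, 0.0, 0.0, 0.0, 0.0], 'R': [[-0.8226, -0.5684, 0.0165], [-0.4269, 0.5981, -0.6782], [0.3756, -0.565, -0.7347]], 't': [0.4316, 0.2676, 0.844]}
top {'fovy': 50.5364, 'cx': 275.5724, 'cy': 207.1433, 'D': [0.0116, 0.0, 0.0, 0.0, 0.0], 'R': [[0.0241, -0.9995, -0.0223], [-0.9878, -0.0203, -0.1545], [0.154, 0.0258, -0.9877]], 't': [-0.0394, 0.5452, 1.1663]}
wrist {'fovy': 61.6171, 'cx': 280.1323, 'cy': 205.8917, 'D': [-0.0311, 0.0, 0.0, 0.0, 0.0], 'tool_from_camera': [[-0.0002, -0.9639, -0.2664, 0.0659], [1.0, -0.0003, 0.0003, 0.0005], [-0.0004, -0.2664, 0.9639, -0.1426], [0.0, 0.0, 0.0, 1.0]]}
```

View pics/top0.png

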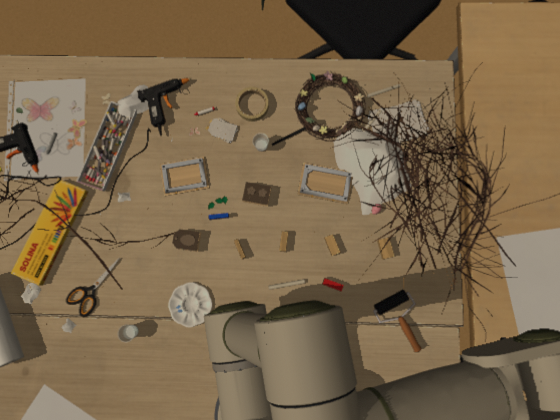

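View pics/scene0.png

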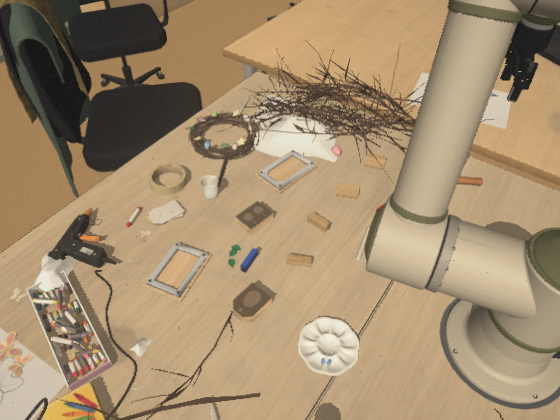

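The top view shows the frames at (185,176) and (326,182), and the card block at (257,193). The tag block is at (186,239), the four packers are at (241,249), (285,241), (333,245) and (388,248), and the beaker is at (262,142). The red and blue look-alikes are at (333,284) and (221,216).

```bash
cat > h.py <<'E'
from plant import status, optics
import cv2, numpy as np
from scipy.spatial.transform import Rotation as Ro
def grab(n):
    s=status.get_state(); im=optics.get_image(n)
    im['K']=np.array([[0,0,im['cx']],[0,0,im['cy']],[0,0,1.]])
    f=im['color'].shape[0]/2/np.tan(np.radians(im['fovy'])/2); im['K'][0,0]=im['K'][1,1]=f
    if n=="wrist":
        q=s['ee_rot']; T=np.eye(4); T[:3,:3]=Ro.from_quat([q[1],q[2],q[3],q[0]]).as_matrix(); T[:3,3]=s['eef_pos']
        W=np.linalg.inv(T@im['tool_from_camera']); im['R'],im['t']=W[:3,:3],W[:3,3]
    return im
def rays(im,uv):
    p=cv2.undistortPoints(np.float64(uv).reshape(-1,1,2),im['K'],im['D']).reshape(-1,2)
    d=np.c_[p,np.ones(len(p))]@im['R']; return -im['R'].T@im['t'],d
def plane(im,uv,z):
    c,d=rays(im,uv); return c+d*((z-c[2])/d[:,2])[:,None]
def proj(im,X):
    return cv2.projectPoints(np.float64(X).reshape(-1,1,3),cv2.Rodrigues(im['R'])[0],im['t'],im['K'],im['D'])[0].reshape(-1,2)
E
python3 - <<'E'
from h import *
im=grab("top")
uv=[(185,176),(326,182),(257,193),(186,239),(241,249),(285,241),(333,245),(388,248),(262,142),(333,284),(221,216)]
print(plane(im,uv,0.015).round(3))
E
```

```text
[[ 0.634  0.231  0.015]
 [ 0.624 -0.166  0.015]
 [ 0.589  0.026  0.015]
 [ 0.456  0.218  0.015]
 [ 0.432  0.065  0.015]
 [ 0.457 -0.055  0.015]
 [ 0.449 -0.186  0.015]
 [ 0.444 -0.335  0.015]
 [ 0.737  0.017  0.015]
 [ 0.344 -0.186  0.015]
 [ 0.522  0.124  0.015]]
```

View pics/wrist0.png

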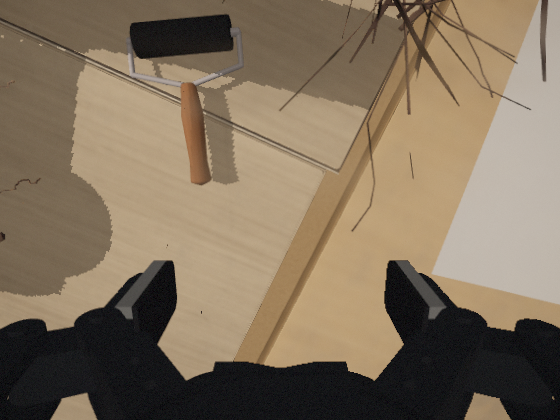

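```bash
python3 -m jog '[{"travel":[0.04,0.03,0.02],"twist":[0,0,-0.1],"claw":-1},{"travel":[0.08,0.06,0.04],"twist":[0,0,-0.2],"claw":-1},{"travel":[0.12,0.09,0.06],"twist":[0,0,-0.3],"claw":-1},{"travel":[0.16,0.12,0.08],"twist":[0,0,-0.424],"claw":-1},{"travel":[0.19,0.16,0.1],"twist":[0,0,-0.424],"claw":-1},{"travel":[0.22,0.20,0.1],"twist":[0,0,-0.424],"claw":-1},{"travel":[0.25,0.24,0.1],"twist":[0,0,-0.424],"claw":-1},{"travel":[0.28,0.28,0.1],"twist":[0,0,-0.424],"claw":-1}]'; python3 -m jog '[{"travel":[0.02,0.03,0],"twist":[0,0,0],"claw":-1},{"travel":[0.02,0.05,0],"twist":[0,0,0],"claw":-1},{"travel":[0.02,0.05,0],"twist":[0,0,0],"claw":-1}]'
cat >cap.py <<'E'
import sys,pickle
from h import *
im=grab("wrist"); cv2.imwrite(f"pics/{sys.argv[1]}.png",im["color"]); pickle.dump(im,open(f"{sys.argv[1]}.pkl","wb"))
E
python3 cap.py w1
python3 -m jog '[{"travel":[0,0.05,0],"twist":[0,0,0],"claw":-1},{"travel":[0,0.1,0],"twist":[0,0,0],"claw":-1},{"travel":[0,0.15,0],"twist":[0,0,0],"claw":-1},{"travel":[0,0.17,0],"twist":[0,0,0],"claw":-1},{"travel":[0,0.17,0],"twist":[0,0,0],"claw":-1}]'; python3 cap.py w2
```

```text
time_s: 1.0
eef_pos: [0.4862, -0.2109, 0.3314]
ee_rot: [0.0, 1.0, -0.0, 0.0]
wrist_force: [0.9, -2.0, 0.3]
finger_gap: 0.0854
grasp_force: 0.0
time_s: 1.3
eef_pos: [0.5056, -0.1606, 0.3312]
ee_rot: [-0.0, 1.0, 0.002, -0.0]
wrist_force: [-0.4, 0.3, -0.9]
finger_gap: 0.0855
grasp_force: 0.0
time_s: 1.85
eef_pos: [0.5052, 0.0083, 0.3314]
ee_rot: [-0.0, 1.0, 0.001, 0.0]
wrist_force: [-0.2, -0.2, 0.5]
finger_gap: 0.0855
grasp_force: 0.0
```

View pics/w1.png

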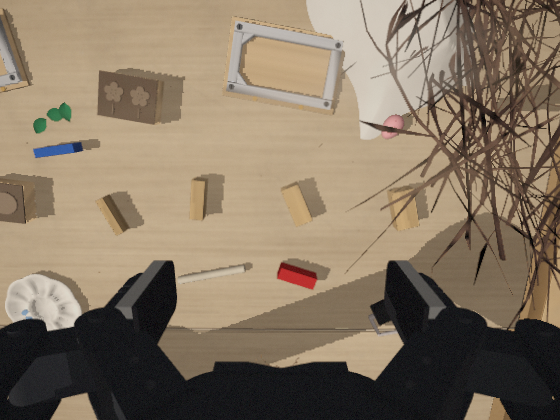

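View pics/w2.png

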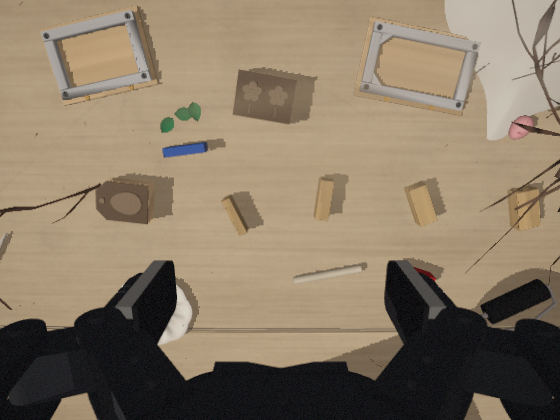

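Image w2 shows everything. The card frame is at (100,55) and the tag frame at (418,65), with its cut corners at its left (+y) end. The card block is at (265,97) and the tag block at (123,202), also with its cut end to the left. The packers are at (235,214), (325,199), (420,204) and (525,208).

```bash
python3 - <<'E'
import cv2,numpy as np
im=cv2.imread("pics/w2.png")
hsv=cv2.cvtColor(im,cv2.COLOR_BGR2HSV)
for n,p in dict(p12=(235,214),p18=(325,195),p24=(420,200),p30=(525,205),table=(280,180),table2=(380,160),lino=(290,85),lino2=(140,195),rail=(430,36),rail2=(60,75),bed=(420,65),side18=(322,215)).items():
    x,y=p; print(n,hsv[y-2:y+3,x-2:x+3].reshape(-1,3).mean(0).round(),end='; ')
crops=[im[160:250,200:290],im[160:250,280:370],im[160:250,375:465],im[50:140,220:310],im[160:250,80:170],im[0:110,35:165],im[10:120,350:480]]
c=[cv2.resize(x,(264,264) if i<0 else (262,262 if x.shape[0]==x.shape[1] else int(262*x.shape[0]/x.shape[1])),interpolation=cv2.INTER_CUBIC) for i,x in enumerate(crops)]
H=np.zeros((530,786+0,3),np.uint8)
H[:262,:786]=np.hstack(c[:3]); H[264:526,:524]=np.hstack(c[3:5])
cv2.imwrite("pics/c1.png",H)
E
```

```text
p12 [ 18. 109. 159.]; p18 [ 17. 102. 173.]; p24 [ 18. 103. 183.]; p30 [ 15. 104. 143.]; table [ 17.  73. 179.]; table2 [ 18.  72. 180.]; lino [ 15.  82. 113.]; lino2 [14. 88. 98.]; rail [ 15.  21. 173.]; rail2 [ 14.  15. 164.]; bed [ 17.  84. 184.]; side18 [ 18. 107. 171.];
```

View pics/c1.png

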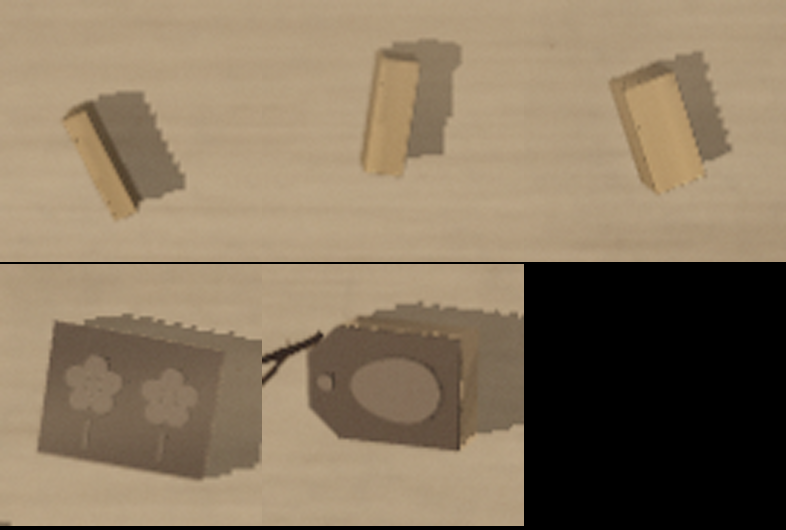

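The crops show clear top-face outlines. I'll pick corners near these positions, refine them subpixel, and triangulate between w1 and w2. The frame rails come from a saturation mask.

```bash
cat > meas.py <<'E'
from h import *
import pickle
def sub(im,uv,w=3):
    g=cv2.cvtColor(im['color'],cv2.COLOR_BGR2GRAY)
    return cv2.cornerSubPix(g,np.float32(uv).reshape(-1,1,2).copy(),(w,w),(-1,-1),(3,40,.01)).reshape(-1,2)
def tri(a,ua,b,ub):
    P=lambda im:np.c_[im['R'],im['t']]
    n=lambda im,u:cv2.undistortPoints(np.float64(u).reshape(-1,1,2),im['K'],im['D']).reshape(-1,2).T
    X=cv2.triangulatePoints(P(a),P(b),n(a,ua),n(b,ub)); return (X[:3]/X[3]).T
def rail(im,box):
    x0,y0,x1,y1=box; hsv=cv2.cvtColor(im['color'],cv2.COLOR_BGR2HSV)[y0:y1,x0:x1]
    m=((hsv[...,1]<48)&(hsv[...,2]>110)).astype(np.uint8)
    m=cv2.morphologyEx(m,cv2.MORPH_OPEN,np.ones((2,2)))
    c,_=cv2.findContours(m,cv2.RETR_EXTERNAL,cv2.CHAIN_APPROX_NONE)
    c=max(c,key=lambda k:cv2.contourArea(cv2.convexHull(k))); return c.reshape(-1,2)+[x0,y0]
def rect(P):
    (cx,cy),(w,h),a=cv2.minAreaRect((P[:,:2]*1000).astype(np.float32))
    if w>h: w,h,a=h,w,a-90
    return round(cx/1000,4),round(cy/1000,4),round(w,1),round(h,1),round((a+90)%180-90,1)
E
python3 - <<'E'
from meas import *
a=pickle.load(open('w1.pkl','rb'));b=pickle.load(open('w2.pkl','rb'))
s=90/262
L=dict(card=((220,50),(0,264),[(54,321),(225,351),(204,479),(38,451)]),
 tag=((80,160),(262,264),[(461,340),(459,450),(341,438),(309,408),(309,352)]),
 p12=((200,160),(0,0),[(64,119),(84,109),(137,208),(116,220)]),
 p18=((280,160),(262,0),[(382,53),(419,61),(404,178),(364,173)]),
 p24=((375,160),(524,0),[(625,77),(673,64),(706,179),(656,194)]))
for n,(o,m,p) in L.items():
    ub=np.array(o)+(np.array(p)-m)*s; u2=sub(b,ub)
    bad=np.linalg.norm(u2-ub,axis=1)>2; u2[bad]=ub[bad]
    h=.028 if n in('card','tag') else .024
    print(n,'moved',bad.sum())
    X=plane(b,u2,h); 
    pa=proj(a,X); ua=sub(a,pa); ok=(np.linalg.norm(ua-pa,axis=1)<4)&(pa[:,0]>8)
    if ok.any(): print(' tri z',tri(a,ua[ok],b,u2[ok])[:,2].round(4), 'shift',(ua-pa)[ok].round(1).tolist())
    print(' ',X[:,:2].round(4).tolist(),rect(X), 'edges',(np.linalg.norm(np.diff(np.r_[X,X[:1]],axis=0),axis=1)*1000).round(1))
for n,im,box in(('cardf',b,(30,0,165,112)),('tagf',b,(352,10,482,120)),('tagf1',a,(218,8,345,118))):
    c=rail(im,box); X=plane(im,c,.012); print(n,rect(X))
    R=cv2.boxPoints(cv2.minAreaRect(cv2.convexHull(c).astype(np.float32))); print(R.round().tolist())
E
```

```text
card moved 1
 tri z [0.0271 0.0243 0.0308 0.027 ] shift [[0.3, 0.1], [1.1, -0.3], [-0.8, 0.3], [0.3, -0.1]]
  [[0.6175, 0.0568], [0.6055, -0.0129], [0.5536, -0.0052], [0.5653, 0.0659]] (0.5856, 0.0261, 53.1, 72.0, -9.3) edges [70.7 52.5 72.  53.1]
tag moved 1Traceback (most recent call last):
  File "<stdin>", line 15, in <module>
  File "meas.py", line 5, in sub
    return cv2.cornerSubPix(g,np.float32(uv).reshape(-1,1,2).copy(),(w,w),(-1,-1),(3,40,.01)).reshape(-1,2)
           ~~~~~~~~~~~~~~~~^^^^^^^^^^^^^^^^^^^^^^^^^^^^^^^^^^^^^^^^^^^^^^^^^^^^^^^^^^^^^^^^^^
cv2.error: OpenCV(4.12.0) /io/opencv/modules/imgproc/src/cornersubpix.cpp:99: error: (-215:Assertion failed) Rect(0, 0, src.cols, src.rows).contains(cT) in function 'cornerSubPix'
```

```bash
cat > m1.py <<'E'
from meas import *
a=pickle.load(open('w1.pkl','rb'));b=pickle.load(open('w2.pkl','rb'))
s=90/262
L=dict(
 tag=((80,160),(262,264),[(461,340),(459,450),(341,438),(309,408),(309,352)]),
 p12=((200,160),(0,0),[(64,119),(84,109),(137,208),(116,220)]),
 p18=((280,160),(262,0),[(382,53),(419,61),(404,178),(364,173)]),
 p24=((375,160),(524,0),[(625,77),(673,64),(706,179),(656,194)]))
for n,(o,m,p) in L.items():
    ub=np.array(o)+(np.array(p)-m)*s; u2=sub(b,ub)
    bad=np.linalg.norm(u2-ub,axis=1)>2; u2[bad]=ub[bad]
    h=.028 if n in('card','tag') else .024
    print(n,'moved',bad.sum())
    X=plane(b,u2,h); 
    pa=proj(a,X).clip(6,550); ua=sub(a,pa); ok=(np.linalg.norm(ua-pa,axis=1)<4)&(pa[:,0]>8)
    if ok.any(): print(' tri z',tri(a,ua[ok],b,u2[ok])[:,2].round(4), 'shift',(ua-pa)[ok].round(1).tolist())
    print(' ',X[:,:2].round(4).tolist(),rect(X), 'edges',(np.linalg.norm(np.diff(np.r_[X,X[:1]],axis=0),axis=1)*1000).round(1))
for n,im,box in(('cardf',b,(30,0,165,112)),('tagf',b,(352,10,482,120)),('tagf1',a,(218,8,345,118))):
    c=rail(im,box); X=plane(im,c,.012); print(n,rect(X))
    R=cv2.boxPoints(cv2.minAreaRect(cv2.convexHull(c).astype(np.float32))); print(R.round().tolist())
E
python3 m1.py
```

```text
tag moved 1
 tri z [0.0253 0.0233] shift [[0.7, -0.4], [1.2, -0.3]]
  [[0.4747, 0.1782], [0.4232, 0.1849], [0.4291, 0.2396], [0.4444, 0.2519], [0.4692, 0.2478]] (0.4527, 0.2158, 51.9, 70.0, -6.1) edges [51.9 55.1 19.6 25.2 69.8]
p12 moved 0
 tri z [0.0238 0.0247 0.0227 0.0227] shift [[0.0, -0.6], [-0.2, 0.1], [0.4, 0.6], [0.4, 0.7]]
  [[0.4534, 0.0858], [0.4587, 0.0745], [0.411, 0.0524], [0.4058, 0.0633]] (0.4323, 0.0689, 12.5, 52.7, -64.7) edges [12.5 52.6 12.1 52.7]
p18 moved 1
 tri z [0.0226 0.0187 0.0208 0.024 ] shift [[0.4, 0.8], [1.5, -0.3], [0.8, -1.6], [0.0, 0.0]]
  [[0.4846, -0.0463], [0.4807, -0.0617], [0.4257, -0.0563], [0.43, -0.0392]] (0.4551, -0.0513, 17.5, 57.1, 82.6) edges [15.9 55.3 17.7 55.1]
p24 moved 1
 tri z [0.024  0.0303 0.024  0.0228] shift [[0.0, -0.0], [-1.9, -0.5], [-0.0, 0.0], [0.4, 0.6]]
  [[0.4739, -0.1629], [0.48, -0.1841], [0.4263, -0.2043], [0.419, -0.1832]] (0.4501, -0.1836, 22.4, 59.1, -69.8) edges [22.  57.4 22.4 58.6]
cardf (0.6344, 0.2332, 83.2, 119.1, 11.5)
[[41.0, 32.0], [135.0, 9.0], [152.0, 81.0], [59.0, 104.0]]
tagf (0.6384, -0.1757, 118.3, 147.5, -9.7)
[[361.0, 10.0], [481.0, 10.0], [481.0, 110.0], [361.0, 110.0]]
tagf1 (0.6399, -0.1707, 118.9, 134.8, -10.0)
[[226.0, 97.0], [239.0, -6.0], [350.0, 9.0], [336.0, 111.0]]
```

```bash
python3 -m jog '[{"travel":[0.01,0.002,-0.03],"twist":[0,0,0.145],"claw":-1},{"travel":[0.02,0.004,-0.06],"twist":[0,0,0.29],"claw":-1},{"travel":[0.03,0.007,-0.09],"twist":[0,0,0.435],"claw":-1},{"travel":[0.04,0.009,-0.12],"twist":[0,0,0.58],"claw":-1},{"travel":[0.05,0.012,-0.15],"twist":[0,0,0.725],"claw":-1},{"travel":[0.06,0.014,-0.18],"twist":[0,0,0.87],"claw":-1},{"travel":[0.07,0.016,-0.2],"twist":[0,0,1.015],"claw":-1},{"travel":[0.08,0.018,-0.21],"twist":[0,0,1.16],"claw":-1}]'; python3 -m jog '[{"travel":[0.0,0,0],"twist":[0,0,0.13],"claw":-1},{"travel":[0,0,0],"twist":[0,0,0.248],"claw":-1},{"travel":[0,0,0],"twist":[0,0,0.248],"claw":-1},{"travel":[0,0,0],"twist":[0,0,0.248],"claw":-1}]'; python3 cap.py w3
python3 - <<'E'
from meas import *
for f,box in(('w1',(218,8,345,118)),('w2',(352,10,482,120))):
    im=pickle.load(open(f+'.pkl','rb')); x0,y0,x1,y1=box
    hsv=cv2.cvtColor(im['color'],cv2.COLOR_BGR2HSV)[y0:y1,x0:x1]
    m=((hsv[...,1]<48)&(hsv[...,2]>110)&(hsv[...,2]<188)).astype(np.uint8)
    m=cv2.morphologyEx(m,cv2.MORPH_OPEN,np.ones((3,3)))
    c,hi=cv2.findContours(m,cv2.RETR_CCOMP,cv2.CHAIN_APPROX_NONE)
    for k,h in sorted(zip(c,hi[0]),key=lambda t:-cv2.contourArea(t[0]))[:2]:
        print(f,rect(plane(im,k.reshape(-1,2)+[x0,y0],.012)),h[3])
E
```

```text
time_s: 2.7
eef_pos: [0.585, 0.0229, 0.1187]
ee_rot: [-0.001, 0.836, 0.549, -0.001]
wrist_force: [-0.1, -0.5, 0.3]
finger_gap: 0.0849
grasp_force: 0.0
time_s: 3.1
eef_pos: [0.5853, 0.0237, 0.121]
ee_rot: [0.0, 0.764, 0.645, -0.0]
wrist_force: [0.5, -0.8, -0.4]
finger_gap: 0.0851
grasp_force: 0.0
w1 (0.623, -0.1658, 65.7, 132.7, -9.7) -1
w1 (0.5912, -0.1362, 8.9, 83.1, -10.1) -1
w2 (0.6231, -0.1654, 82.6, 135.1, -9.7) -1
w2 (0.6226, -0.1637, 59.6, 109.9, -9.8) 1
```

View pics/w3.png

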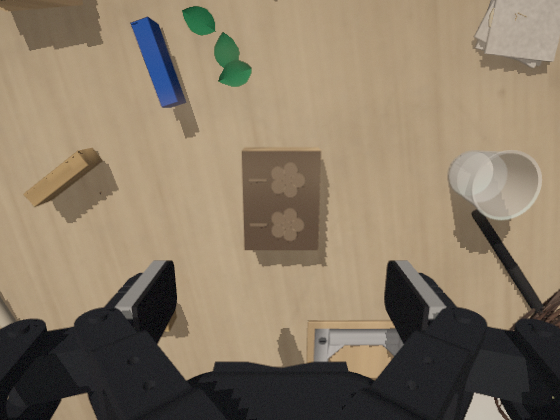

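w3 shows the card block at corners (243,151), (321,151), (319,250) and (244,249), already squared with the gripper.

```bash
python3 - <<'E'
from meas import *
im=pickle.load(open('w3.pkl','rb'))
u=sub(im,[(243,151),(321,151),(319,250),(244,249)],5); X=plane(im,u,.028)
print(u.round(1).tolist(),X.round(4).tolist(),rect(X),X.mean(0))
s=status.get_state();print(s['eef_pos'],s['ee_rot'],s['joint_positions'])
E
```

```text
[[241.1999969482422, 150.39999389648438], [320.3999938964844, 150.5], [319.0, 250.0], [244.1999969482422, 249.6999969482422]] [[0.5654, 0.0669, 0.028], [0.6174, 0.058, 0.028], [0.6066, -0.0124, 0.028], [0.5536, -0.0031, 0.028]] (0.586, 0.0272, 53.8, 71.3, -9.6) [0.58576385 0.02733607 0.028     ]
[0.58529882 0.02407642 0.12110828] [ 1.45837227e-05  7.63684932e-01  6.45589126e-01 -7.43112808e-05] [-1.58691290e-01  5.47008146e-01  1.44971716e+00 -1.44614891e-04
  1.14494215e+00  8.57586252e-03]
```

```bash
python3 -m jog '[{"travel":[0.0005,0.003,-0.05],"twist":[0,0,0],"claw":-1},{"travel":[0.0005,0.003,-0.09],"twist":[0,0,0],"claw":-1},{"travel":[0.0005,0.003,-0.115],"twist":[0,0,0],"claw":-1},{"travel":[0.0005,0.003,-0.115],"twist":[0,0,0],"claw":-0.2},{"travel":[0.0005,0.003,-0.115],"twist":[0,0,0],"claw":1},{"travel":[0.0005,0.003,-0.115],"twist":[0,0,0],"claw":1},{"travel":[0.0005,0.003,-0.115],"twist":[0,0,0],"claw":1},{"travel":[0.0005,0.003,-0.115],"twist":[0,0,0],"claw":1}]' 40
```

```text
time_s: 3.95
eef_pos: [0.5867, 0.028, 0.0079]
ee_rot: [0.001, 0.762, 0.647, 0.001]
wrist_force: [-0.3, 0.2, 7.0]
finger_gap: 0.0531
grasp_force: 44.9
```

```bash
python3 -m jog '[{"travel":[0,0,0.04],"twist":[0,0,0],"claw":1},{"travel":[0,0.015,0.075],"twist":[0,0,0],"claw":1},{"travel":[0.01,0.06,0.08],"twist":[0,0,0.1],"claw":1},{"travel":[0.02,0.105,0.08],"twist":[0,0,0.2],"claw":1},{"travel":[0.03,0.15,0.08],"twist":[0,0,0.3],"claw":1},{"travel":[0.04,0.19,0.08],"twist":[0,0,0.36],"claw":1},{"travel":[0.046,0.215,0.08],"twist":[0,0,0.363],"claw":1},{"travel":[0.046,0.215,0.08],"twist":[0,0,0.363],"claw":1}]';  python3 -m jog '[{"travel":[0.0,0,0],"twist":[0,0,0],"claw":1}]'; python3 cap.py w4
```

```text
time_s: 4.75
eef_pos: [0.6315, 0.2466, 0.0863]
ee_rot: [0.0, 0.632, 0.775, 0.001]
wrist_force: [-0.2, -0.8, -0.8]
finger_gap: 0.053
grasp_force: 44.0
time_s: 4.85
eef_pos: [0.6315, 0.2434, 0.0862]
ee_rot: [0.0, 0.633, 0.774, -0.0]
wrist_force: [-0.2, -0.4, -0.9]
finger_gap: 0.0531
grasp_force: 44.0
```

View pics/w4.png

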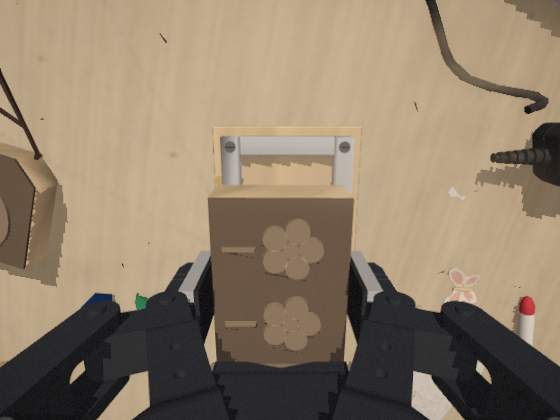

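w4 shows the held block with its far top edge at row 197 from (209,198) to (354,197). The frame's +y rail outer corners are near (221,135) and (355,135).

```bash
python3 - <<'E'
from meas import *
im=pickle.load(open('w4.pkl','rb')); s=status.get_state()
hsv=cv2.cvtColor(im['color'],cv2.COLOR_BGR2HSV)
# rail mask, far part
m=np.zeros(hsv.shape[:2],np.uint8); m[128:180,215:365]=((hsv[...,1]<48)&(hsv[...,2]>110))[128:180,215:365]
c=max(cv2.findContours(m,0,1)[0],key=cv2.contourArea).reshape(-1,2)
F=lambda deg:np.array([[np.cos(deg),-np.sin(deg)],[np.sin(deg),np.cos(deg)]])
for col in (250,280,310,325): print(col,[r for r in range(128,180) if m[r,col]][::20], max(r for r in range(128,180) if m[r,col]))
for row in (160,168,174): k=np.where(m[row])[0]; print(row,k.min(),k.max(), [ (k[i],k[i+1]) for i in range(len(k)-1) if k[i+1]-k[i]>20])
top=plane(im,[(250,136),(325,136)],.012); print('rail far edge',top.round(4).tolist())
k={r:np.where(m[r])[0] for r in (160,168,174)}
for r in k: print('outer sides',plane(im,[(k[r].min(),r),(k[r].max()+1,r)],.012).round(4).tolist())
h=s['eef_pos'][2]+.0201
u=sub(im,[(209,198),(354,197)],5); X=plane(im,u,h); print(u,X.round(4).tolist(),np.linalg.norm(X[0]-X[1]),'mid',X.mean(0))
t=2*np.arctan2(s['ee_rot'][2],s['ee_rot'][1]);print('yaw',np.degrees(t),s['eef_pos'])
E
```

```text
250 [136] 155
280 [136] 155
310 [136] 155
325 [136] 155
160 221 353 [(np.int64(240), np.int64(333))]
168 222 352 [(np.int64(240), np.int64(333))]
174 222 352 [(np.int64(241), np.int64(333))]
rail far edge [[0.6022, 0.2889, 0.012], [0.6468, 0.298, 0.012]]
outer sides [[0.5872, 0.271, 0.012], [0.6677, 0.2874, 0.012]]
outer sides [[0.5886, 0.2662, 0.012], [0.6684, 0.2824, 0.012]]
outer sides [[0.5892, 0.2625, 0.012], [0.6693, 0.2788, 0.012]]
[[207.33229 197.50798]
 [353.6328  197.87482]] [[0.5974, 0.273, 0.1064], [0.6489, 0.2833, 0.1064]] 0.05248489138065948 mid [0.62316318 0.27813794 0.10641582]
yaw 101.43144624247371 [0.63162332 0.24261992 0.08631582]
```

```bash
python3 -m jog '[{"travel":[0.0034,0.0027,-0.03],"twist":[0,0,0],"claw":1},{"travel":[0.0034,0.0027,-0.05],"twist":[0,0,0],"claw":1},{"travel":[0.0034,0.0027,-0.053],"twist":[0,0,0],"claw":1},{"travel":[0.0034,0.0027,-0.053],"twist":[0,0,0],"claw":1}]'; python3 cap.py w5; python3 - <<'E'
import pickle,numpy as np
from meas import *
im=pickle.load(open('w5.pkl','rb')); s=status.get_state(); print(s['eef_pos'],s['ee_rot'].round(4))
t=2*np.arctan2(s['ee_rot'][2],s['ee_rot'][1]); d=np.array([np.cos(t),np.sin(t)]);p=s['eef_pos']
for z in (.012,.03,p[2]+.0201):
  print(z,proj(im,[[*(p[:2]+k*d),z] for k in (.02,.036,.05)]).round(1).tolist())
E
```

```text
time_s: 5.3
eef_pos: [0.6352, 0.2451, 0.0335]
ee_rot: [-0.0, 0.633, 0.774, -0.0]
wrist_force: [0.7, -0.2, -0.8]
finger_gap: 0.0529
grasp_force: 43.9
[0.63573367 0.24534842 0.03445311] [5.000e-04 6.333e-01 7.739e-01 6.000e-04]
0.012 [[284.2, 207.8], [284.3, 175.2], [284.4, 145.3]]
0.03 [[284.6, 219.1], [284.8, 183.0], [284.9, 149.7]]
0.054553106842940936 [[285.4, 239.3], [285.6, 197.1], [285.8, 157.7]]
```

View pics/w5.png

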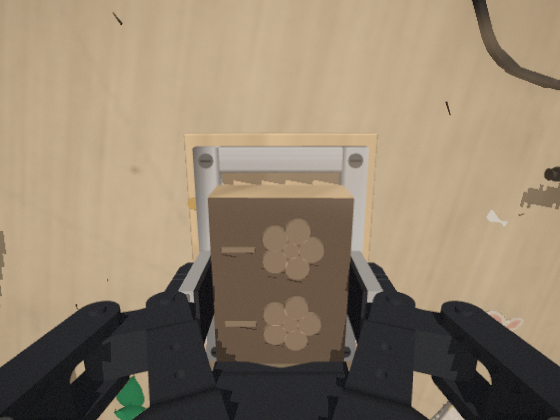

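w5 shows the block centred between the rails: block mid column is about 281, and the rail outer edges at 195 and 369 give a mid of 282. The far rail edge at row 147 leaves about 1 mm of end gap, so I'm lowering it.

```bash
python3 -m jog '[{"travel":[0.0003,0.0004,-0.005],"twist":[0,0,0],"claw":1},{"travel":[0.0003,0.0004,-0.010],"twist":[0,0,0],"claw":1},{"travel":[0.0003,0.0004,-0.014],"twist":[0,0,0],"claw":1},{"travel":[0.0003,0.0004,-0.017],"twist":[0,0,0],"claw":1},{"travel":[0.0003,0.0004,-0.019],"twist":[0,0,0],"claw":1},{"travel":[0.0003,0.0004,-0.0205],"twist":[0,0,0],"claw":1},{"travel":[0.0003,0.0004,-0.0205],"twist":[0,0,0],"claw":1}]'
```

```text
time_s: 6.05
eef_pos: [0.6354, 0.2464, 0.0125]
ee_rot: [-0.0, 0.633, 0.774, -0.0]
wrist_force: [-0.6, 0.5, -2.1]
finger_gap: 0.0529
grasp_force: 44.0
```

```bash
python3 -m jog '[{"travel":[0,0,-0.0015],"twist":[0,0,0],"claw":1},{"travel":[0,0,-0.0015],"twist":[0,0,0],"claw":1},{"travel":[0,0,-0.0015],"twist":[0,0,0],"claw":-1},{"travel":[0,0,-0.0015],"twist":[0,0,0],"claw":-1},{"travel":[0,0,-0.0015],"twist":[0,0,0],"claw":-1},{"travel":[0,0,0.03],"twist":[0,0,0],"claw":-1},{"travel":[0,-0.02,0.08],"twist":[0,0,0],"claw":-1},{"travel":[0,-0.05,0.11],"twist":[0,0,0],"claw":-1}]'; python3 -m jog '[{"travel":[0,0,0],"twist":[0,0,0],"claw":-1}]';python3 cap.py w6
```

```text
time_s: 6.85
eef_pos: [0.6356, 0.1973, 0.1252]
ee_rot: [0.001, 0.632, 0.775, 0.001]
wrist_force: [0.3, -1.5, 0.4]
finger_gap: 0.0854
grasp_force: 0.0
time_s: 6.95
eef_pos: [0.638, 0.1937, 0.1283]
ee_rot: [0.003, 0.634, 0.773, 0.003]
wrist_force: [-0.3, -0.6, 1.0]
finger_gap: 0.0854
grasp_force: 0.0
```

View pics/w6.png

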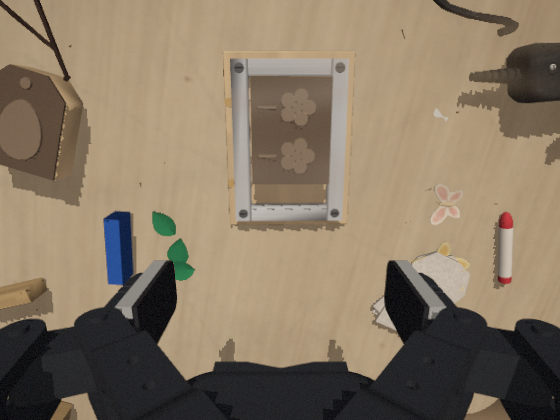

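w6 shows the card block seated in the frame, with rails at columns 231–351 and rows 58–222. The leftover gap is at its −y end, rows 184–205. Next is packer_18.

```bash
python3 -m jog '[{"travel":[-0.025,-0.035,0],"twist":[0,0,-0.05],"claw":-1},{"travel":[-0.05,-0.07,0],"twist":[0,0,-0.1],"claw":-1},{"travel":[-0.075,-0.105,0],"twist":[0,0,-0.15],"claw":-1},{"travel":[-0.1,-0.14,0],"twist":[0,0,-0.2],"claw":-1},{"travel":[-0.125,-0.175,0],"twist":[0,0,-0.25],"claw":-1},{"travel":[-0.15,-0.21,0],"twist":[0,0,-0.312],"claw":-1},{"travel":[-0.17,-0.232,0],"twist":[0,0,-0.312],"claw":-1},{"travel":[-0.182,-0.245,-0.01],"twist":[0,0,-0.312],"claw":-1}]';python3 -m jog '[{"travel":[0,0,0],"twist":[0,0,0],"claw":-1},{"travel":[0,0,0],"twist":[0,0,0],"claw":-1},{"travel":[0,0,0],"twist":[0,0,0],"claw":-1}]';python3 cap.py w7
cat > pk.py <<'E'
import sys
from meas import *
from plant import status
# top face of the packer near the tool axis: beech mask (saturated), brightest plateau
im=pickle.load(open(sys.argv[1]+'.pkl','rb')); p=-0
hsv=cv2.cvtColor(cv2.GaussianBlur(im['color'],(3,3),0),cv2.COLOR_BGR2HSV)
s=status.get_state(); c=proj(im,[[*s['eef_pos'][:2],.024]])[0]; print('axis px',c.round(1),s['eef_pos'].round(4),'yaw',np.degrees(2*np.arctan2(s['ee_rot'][2],s['ee_rot'][1])).round(2))
m=((hsv[...,1]>int(sys.argv[2]))&(hsv[...,2]>int(sys.argv[3]))).astype(np.uint8)
m[:, :170]=0; m[:,392:]=0; m[int(c[1])+70:]=0
m=cv2.morphologyEx(m,cv2.MORPH_OPEN,np.ones((3,3)))
k=[x for x in cv2.findContours(m,0,1)[0] if cv2.contourArea(x)>300]
for x in k: print(cv2.contourArea(x),[np.round(v,1) for v in cv2.minAreaRect(x)],rect(plane(im,x.reshape(-1,2),.024)))
E
python3 pk.py w7 90 140
python3 - <<'E'
import cv2; a=cv2.imread('pics/w7.png')[110:300,180:380]; b=cv2.imread('pics/w6.png')[40:230,215:365]
import numpy as np
f=lambda x:cv2.resize(x,None,fx=2.2,fy=2.2,interpolation=cv2.INTER_CUBIC)
cv2.imwrite('pics/m1.png',np.hstack([f(a),f(b)]))
E
```

```text
time_s: 7.8
eef_pos: [0.4523, -0.0495, 0.1123]
ee_rot: [-0.0, 0.746, 0.666, -0.0]
wrist_force: [1.2, -0.4, -0.1]
finger_gap: 0.0855
grasp_force: 0.0
time_s: 8.1
eef_pos: [0.454, -0.0479, 0.1126]
ee_rot: [-0.0, 0.745, 0.667, 0.0]
wrist_force: [-0.3, 0.3, -0.9]
finger_gap: 0.0851
grasp_force: 0.0
axis px [281.7 209.1] [ 0.454  -0.0479  0.1126] yaw 83.65
2314.0 [array([283. , 209.5]), array([31., 78.]), np.float64(90.0)] (0.4549, -0.0484, 22.0, 53.5, 83.6)
1634.0 [array([223.6,  26.7]), array([20. , 90.2]), np.float64(55.8)] (0.4315, 0.0692, 11.2, 53.7, -65.0)
```

View pics/m1.png

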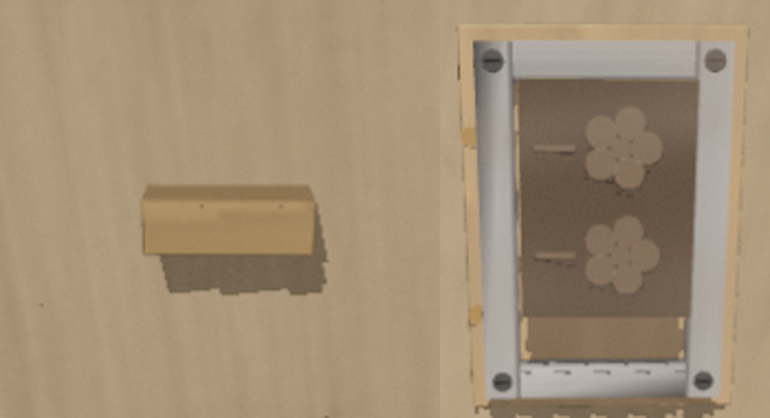

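The crop shows packer_18's top face at columns 245–323 and rows 200–225, square to the jaws and about 3 px below the tool axis. The card block is well seated.

```bash
python3 -m jog '[{"travel":[0.0013,-0.0025,-0.05],"twist":[0,0,0],"claw":-1},{"travel":[0.0013,-0.0025,-0.09],"twist":[0,0,0],"claw":-1},{"travel":[0.0013,-0.0025,-0.1055],"twist":[0,0,0],"claw":-1},{"travel":[0.0013,-0.0025,-0.1055],"twist":[0,0,0],"claw":-1},{"travel":[0.0013,-0.0025,-0.1055],"twist":[0,0,0],"claw":1},{"travel":[0.0013,-0.0025,-0.1055],"twist":[0,0,0],"claw":1},{"travel":[0.0013,-0.0025,-0.1055],"twist":[0,0,0],"claw":1},{"travel":[0.0013,-0.0025,-0.1055],"twist":[0,0,0],"claw":1}]' 35;python3 -m jog '[{"travel":[0,0,0],"twist":[0,0,0],"claw":1}]'
```

```text
time_s: 8.95
eef_pos: [0.4556, -0.0512, 0.0086]
ee_rot: [0.001, 0.746, 0.666, 0.001]
wrist_force: [-0.2, 1.0, 5.6]
finger_gap: 0.0531
grasp_force: 36.5
time_s: 9.05
eef_pos: [0.4556, -0.0513, 0.0086]
ee_rot: [0.001, 0.746, 0.666, 0.001]
wrist_force: [-0.5, 1.0, 5.3]
finger_gap: 0.0524
grasp_force: 36.5
```

```bash
python3 -m jog '[{"travel":[0,0,0.045],"twist":[0,0,0],"claw":1},{"travel":[0.025,0.033,0.07],"twist":[0,0,0.05],"claw":1},{"travel":[0.05,0.067,0.07],"twist":[0,0,0.1],"claw":1},{"travel":[0.077,0.103,0.07],"twist":[0,0,0.15],"claw":1},{"travel":[0.104,0.139,0.07],"twist":[0,0,0.2],"claw":1},{"travel":[0.131,0.175,0.07],"twist":[0,0,0.25],"claw":1},{"travel":[0.158,0.211,0.07],"twist":[0,0,0.31],"claw":1},{"travel":[0.18,0.24,0.06],"twist":[0,0,0.31],"claw":1}]';python3 -m jog '[{"travel":[0.009,0.0125,-0.015],"twist":[0,0,0],"claw":1},{"travel":[0.009,0.0125,-0.025],"twist":[0,0,0],"claw":1},{"travel":[0.009,0.0125,-0.025],"twist":[0,0,0],"claw":1},{"travel":[0.009,0.0125,-0.025],"twist":[0,0,0],"claw":1}]';python3 cap.py w8
python3 - <<'E'
from meas import *
im=pickle.load(open('w8.pkl','rb')); s=status.get_state();p=s['eef_pos'];t=2*np.arctan2(s['ee_rot'][2],s['ee_rot'][1]); d=np.array([np.cos(t),np.sin(t)]);print(p,np.degrees(t))
for z in (.012,.032,p[2]+.0155): print(z,proj(im,[[*(p[:2]+k*d),z] for k in (-.01,0,.01,.02)]).round(1).tolist())
g=im['color']; cv2.imwrite('pics/w8b.png',cv2.resize(g[20:400,150:410],None,fx=1.55,fy=1.55,interpolation=cv2.INTER_CUBIC))
E
```

```text
time_s: 9.85
eef_pos: [0.6366, 0.1913, 0.0696]
ee_rot: [0.002, 0.633, 0.774, 0.002]
wrist_force: [0.6, -1.1, 0.5]
finger_gap: 0.0527
grasp_force: 37.6
time_s: 10.25
eef_pos: [0.6436, 0.2005, 0.043]
ee_rot: [0.0, 0.634, 0.773, 0.0]
wrist_force: [0.2, -0.8, -0.3]
finger_gap: 0.0529
grasp_force: 37.6
[0.64389051 0.20046967 0.04342804] 101.28619390735342
0.012 [[283.2, 257.4], [283.2, 239.9], [283.3, 221.8], [283.3, 203.1]]
0.032 [[283.6, 274.4], [283.6, 255.1], [283.7, 235.2], [283.7, 214.5]]
0.05892804496181353 [[284.2, 304.5], [284.3, 282.3], [284.4, 259.1], [284.5, 235.0]]
```

View pics/w8b.png

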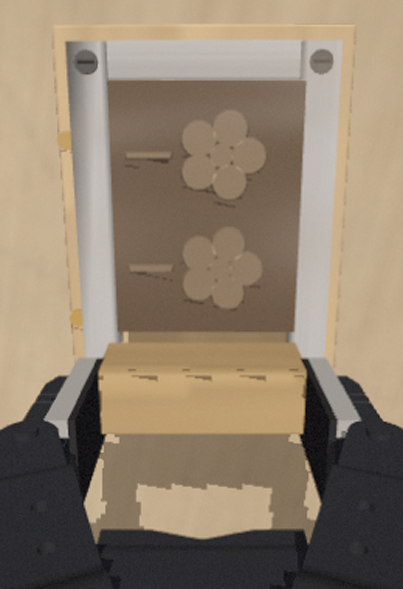

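w8b shows the block's near edge at row 331 of the crop (233.5 in the full image). The held packer's top face is at crop rows 368–433, and the far rail's outer edge is at crop row 41.

```bash
python3 - <<'E'
from meas import *
im=pickle.load(open('w8.pkl','rb')); s=status.get_state();p=s['eef_pos'];t=2*np.arctan2(s['ee_rot'][2],s['ee_rot'][1]); d=np.array([np.cos(t),np.sin(t)]);n=np.array([d[1],-d[0]])
f=lambda u,v,z:[(x[:2]-p[:2])@q*1000 for x in plane(im,[(150+u/1.55,20+v/1.55)],z) for q in (d,n)]
for nm,a in dict(railfar=(204,41,.012),railL=(72,150,.012),railR=(335,150,.012),blkfar=(206,81,.032),blknear=(206,331,.032),blkL=(112,280,.032),blkR=(298,280,.032),pkfar=(204,368,p[2]+.0155),pknear=(204,433,p[2]+.0155),pkL=(101,420,p[2]+.0155),pkR=(305,420,p[2]+.0155)).items(): print(nm,np.round(f(*a),1))
E
```

```text
railfar [94.2 -0.9]
railL [ 62.9 -41.8]
railR [62.9 39.6]
blkfar [81.1 -0.5]
blknear [10.8 -0.4]
blkL [ 26.5 -27.7]
blkR [26.5 26.4]
pkfar [10.7 -1.1]
pknear [-7.6 -1.1]
pkL [ -3.9 -27.7]
pkR [-3.9 25.1]
```

```bash
python3 -m jog '[{"travel":[0.0003,-0.0007,-0.01],"twist":[0,0,0],"claw":1},{"travel":[0.0003,-0.0007,-0.016],"twist":[0,0,0],"claw":1},{"travel":[0.0003,-0.0007,-0.020],"twist":[0,0,0],"claw":1},{"travel":[0.0003,-0.0007,-0.023],"twist":[0,0,0],"claw":1},{"travel":[0.0003,-0.0007,-0.026],"twist":[0,0,0],"claw":1},{"travel":[0.0003,-0.0007,-0.028],"twist":[0,0,0],"claw":1},{"travel":[0.0003,-0.0007,-0.029],"twist":[0,0,0],"claw":1},{"travel":[0.0003,-0.0007,-0.029],"twist":[0,0,0],"claw":1}]'
```

```text
time_s: 11.1
eef_pos: [0.644, 0.2007, 0.0131]
ee_rot: [-0.0, 0.634, 0.774, -0.0]
wrist_force: [0.3, 0.3, 0.0]
finger_gap: 0.0528
grasp_force: 37.8
```

```bash
python3 -m jog '[{"travel":[0,0,-0.0015],"twist":[0,0,0],"claw":1},{"travel":[0,0,-0.0015],"twist":[0,0,0],"claw":1},{"travel":[0,0,-0.0015],"twist":[0,0,0],"claw":-1},{"travel":[0,0,-0.0015],"twist":[0,0,0],"claw":-1},{"travel":[0,0,-0.0015],"twist":[0,0,0],"claw":-1},{"travel":[0,0,0.03],"twist":[0,0,0],"claw":-1},{"travel":[0,-0.02,0.07],"twist":[0,0,0],"claw":-1},{"travel":[0,-0.04,0.1],"twist":[0,0,0],"claw":-1}]'; python3 -m jog '[{"travel":[0,0,0],"twist":[0,0,0],"claw":-1},{"travel":[0,0,0],"twist":[0,0,0],"claw":-1}]';python3 cap.py w9
python3 -m jog '[{"travel":[-0.03,0.01,0],"twist":[0,0,-0.1],"claw":-1},{"travel":[-0.07,0.02,0],"twist":[0,0,-0.2],"claw":-1},{"travel":[-0.11,0.03,0],"twist":[0,0,-0.304],"claw":-1},{"travel":[-0.15,0.045,0],"twist":[0,0,-0.304],"claw":-1},{"travel":[-0.191,0.055,0],"twist":[0,0,-0.304],"claw":-1},{"travel":[-0.191,0.055,0],"twist":[0,0,-0.304],"claw":-1},{"travel":[-0.191,0.055,0],"twist":[0,0,-0.304],"claw":-1}]';python3 cap.py w10
python3 - <<'E'
from meas import *
im=pickle.load(open('w10.pkl','rb')); s=status.get_state();p=s['eef_pos'];print(p,np.degrees(2*np.arctan2(s['ee_rot'][2],s['ee_rot'][1])),proj(im,[[*p[:2],.028]]))
a=im['color'][60:310,170:390];b=cv2.imread('pics/w9.png')[30:280,200:380]
cv2.imwrite('pics/m2.png',cv2.resize(np.hstack([a,b]),None,fx=2,fy=2,interpolation=cv2.INTER_CUBIC))
E
```

```text
time_s: 11.9
eef_pos: [0.6443, 0.1607, 0.1153]
ee_rot: [0.001, 0.633, 0.774, 0.001]
wrist_force: [0.5, 0.4, -0.1]
finger_gap: 0.0852
grasp_force: 0.0
time_s: 12.1
eef_pos: [0.6441, 0.1605, 0.1133]
ee_rot: [0.0, 0.634, 0.773, 0.0]
wrist_force: [-0.1, 0.1, 0.0]
finger_gap: 0.0851
grasp_force: 0.0
time_s: 12.85
eef_pos: [0.4524, 0.2162, 0.1126]
ee_rot: [-0.0, 0.743, 0.669, -0.0]
wrist_force: [0.5, -1.1, 0.7]
finger_gap: 0.0857
grasp_force: 0.0
[0.45328204 0.21591443 0.1126794 ] 83.95799611658296 [[283.15319829 210.89899917]]
```

View pics/m2.png

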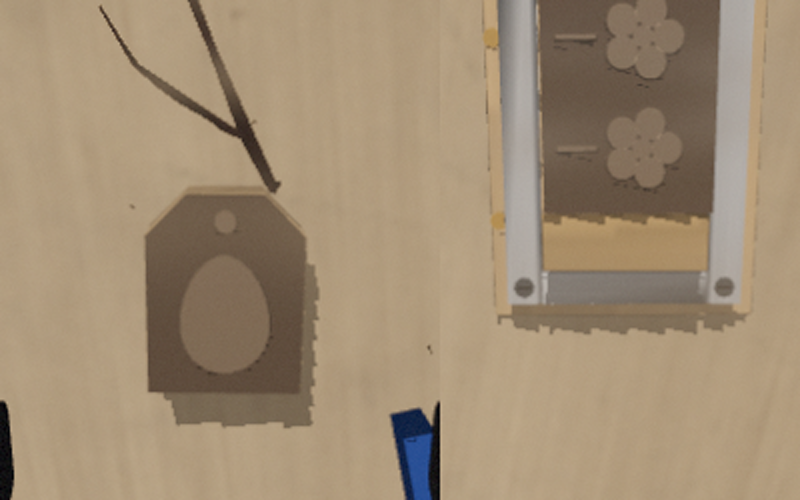

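The m2 crop shows packer_18 lying in the card frame's slot. The tag block's top is at crop rows 195–392 and columns 146–306, squared to the jaws with its cut end away.

```bash
python3 - <<'E'
from meas import *
im=pickle.load(open('w10.pkl','rb')); s=status.get_state();p=s['eef_pos'];t=2*np.arctan2(s['ee_rot'][2],s['ee_rot'][1]); d=np.array([np.cos(t),np.sin(t)]);n=np.array([d[1],-d[0]])
f=lambda u,v,z:[(x[:2]-p[:2])@q*1000 for x in plane(im,[(170+u/2,60+v/2)],z) for q in (d,n)]
for nm,a in dict(far=(227,195),near=(225,391.5),nl=(148,391),nr=(300,392),l=(146,250),r=(306,250)).items(): print(nm,np.round(f(*a,.028),1))
E
```

```text
far [35.9  0.1]
near [-32.6  -0.4]
nl [-32.4 -27.2]
nr [-32.7  25.8]
l [ 17.7 -26.5]
r [17.8 26.2]
```

```bash
python3 -m jog '[{"travel":[0.0002,0.0016,-0.05],"twist":[0,0,0],"claw":-1},{"travel":[0.0002,0.0016,-0.09],"twist":[0,0,0],"claw":-1},{"travel":[0.0002,0.0016,-0.1055],"twist":[0,0,0],"claw":-1},{"travel":[0.0002,0.0016,-0.1055],"twist":[0,0,0],"claw":-1},{"travel":[0.0002,0.0016,-0.1055],"twist":[0,0,0],"claw":1},{"travel":[0.0002,0.0016,-0.1055],"twist":[0,0,0],"claw":1},{"travel":[0.0002,0.0016,-0.1055],"twist":[0,0,0],"claw":1},{"travel":[0.0002,0.0016,-0.1055],"twist":[0,0,0],"claw":1}]' 40;python3 -m jog '[{"travel":[0,0,0],"twist":[0,0,0],"claw":1}]'
```

```text
time_s: 13.7
eef_pos: [0.4543, 0.2174, 0.009]
ee_rot: [0.001, 0.744, 0.669, 0.001]
wrist_force: [0.3, -0.8, 6.9]
finger_gap: 0.0531
grasp_force: 43.0
time_s: 13.8
eef_pos: [0.4543, 0.2174, 0.009]
ee_rot: [0.001, 0.744, 0.669, 0.001]
wrist_force: [0.5, -0.2, 6.7]
finger_gap: 0.0534
grasp_force: 43.0
```

```bash
python3 -m jog '[{"travel":[0,0,0.045],"twist":[0,0,0],"claw":1},{"travel":[0.01,-0.025,0.075],"twist":[0,0,0],"claw":1},{"travel":[0.03,-0.065,0.075],"twist":[0,0,-0.02],"claw":1},{"travel":[0.05,-0.107,0.075],"twist":[0,0,-0.04],"claw":1},{"travel":[0.07,-0.149,0.075],"twist":[0,0,-0.065],"claw":1},{"travel":[0.09,-0.191,0.075],"twist":[0,0,-0.065],"claw":1},{"travel":[0.11,-0.233,0.075],"twist":[0,0,-0.065],"claw":1},{"travel":[0.13,-0.275,0.075],"twist":[0,0,-0.065],"claw":1}]';python3 -m jog '[{"travel":[0.02,-0.041,0],"twist":[0,0,0],"claw":1},{"travel":[0.037,-0.07,0],"twist":[0,0,0],"claw":1},{"travel":[0.045,-0.086,-0.02],"twist":[0,0,0],"claw":1},{"travel":[0.045,-0.086,-0.04],"twist":[0,0,0],"claw":1},{"travel":[0.045,-0.086,-0.042],"twist":[0,0,0],"claw":1},{"travel":[0.045,-0.086,-0.042],"twist":[0,0,0],"claw":1}]';python3 cap.py w11
cat > edges.py <<'E'
# rail mask sides/far edge and dark block top from a hover picture, in tool coords (mm ahead, mm right of TCP)
import sys
from meas import *
im=pickle.load(open(sys.argv[1]+'.pkl','rb')); s=status.get_state();p=s['eef_pos'];t=2*np.arctan2(s['ee_rot'][2],s['ee_rot'][1]); d=np.array([np.cos(t),np.sin(t)]);n=np.array([d[1],-d[0]])
print(p.round(4),np.degrees(t).round(2))
f=lambda u,v,z:np.round([(x[:2]-p[:2])@q*1000 for x in plane(im,[(u,v)],z) for q in (d,n)],1).tolist()
hsv=cv2.cvtColor(im['color'],cv2.COLOR_BGR2HSV); S,V=hsv[...,1],hsv[...,2]
rm=(S<48)&(V>100)&(V<190)
def runs(b,o=0):
    i=np.flatnonzero(np.diff(np.r_[0,b.astype(int),0])); return [(int(x)+o,int(y)+o) for x,y in i.reshape(-1,2) if y-x>3]
for r in (150,160,170,180,190): print('row',r,'rail runs',runs(rm[r,150:410],150))
for c in (265,280,295): print('col',c,'rail',runs(rm[90:260,c],90),'dark',runs(V[90:420,c]<130,90))
E
python3 edges.py w11
```

```text
time_s: 14.6
eef_pos: [0.5838, -0.0597, 0.0832]
ee_rot: [0.0, 0.765, 0.644, 0.0]
wrist_force: [0.8, -0.5, -0.5]
finger_gap: 0.0527
grasp_force: 43.0
time_s: 15.2
eef_pos: [0.6281, -0.1434, 0.041]
ee_rot: [-0.0, 0.765, 0.644, -0.0]
wrist_force: [-0.0, 0.3, -0.6]
finger_gap: 0.0529
grasp_force: 43.0
[ 0.6286 -0.1435  0.0418] 80.23
row 150 rail runs []
row 160 rail runs [(197, 222), (238, 317), (318, 322), (323, 330), (338, 343)]
row 170 rail runs [(197, 343), (344, 359)]
row 180 rail runs [(198, 224), (242, 247), (313, 328), (331, 343)]
row 190 rail runs [(199, 222), (232, 238), (323, 328), (331, 342)]
col 265 rail [(158, 180)] dark [(198, 255), (341, 420)]
col 280 rail [(158, 179)] dark [(198, 212), (232, 250), (344, 420)]
col 295 rail [(159, 179)] dark [(198, 256), (341, 420)]
```

```bash
cat >> edges.py <<'E'
pz=p[2]+.019
print('railfar',f(280,158,.012),'blkfar',f(280,198,pz))
if len(sys.argv)>2:
  for r in (172,184):
    print(r,[(c,int(S[r,c]),int(V[r,c])) for c in list(range(188,204,2))+list(range(338,372,2))])
E
python3 edges.py w11 1 | tail -3
python3 - <<'E'
import sys; sys.argv=['x','w11']
import io,contextlib
with contextlib.redirect_stdout(io.StringIO()): exec(open('edges.py').read())
for r in (205,215,225): print(r,'block dark',runs(V[r,180:390]<130,180))
E
```

```text
railfar [42.8, -1.5] blkfar [35.0, -1.5]
172 [(188, 70, 193), (190, 86, 180), (192, 84, 185), (194, 82, 186), (196, 80, 179), (198, 24, 139), (200, 24, 146), (202, 24, 136), (338, 25, 174), (340, 25, 174), (342, 23, 189), (344, 23, 187), (346, 41, 137), (348, 42, 134), (350, 39, 131), (352, 42, 133), (354, 45, 131), (356, 42, 135), (358, 23, 188), (360, 23, 192), (362, 28, 190), (364, 76, 204), (366, 76, 204), (368, 78, 204), (370, 74, 179)]
184 [(188, 70, 193), (190, 76, 174), (192, 85, 185), (194, 86, 184), (196, 84, 183), (198, 22, 137), (200, 23, 143), (202, 22, 150), (338, 21, 184), (340, 23, 176), (342, 20, 189), (344, 20, 193), (346, 20, 195), (348, 20, 193), (350, 20, 193), (352, 21, 193), (354, 20, 192), (356, 20, 190), (358, 21, 191), (360, 21, 193), (362, 48, 198), (364, 78, 204), (366, 78, 203), (368, 79, 198), (370, 70, 182)]
205 block dark [(239, 323)]
215 block dark [(228, 273), (287, 333)]
225 block dark [(218, 272), (289, 343)]
```

```bash
python3 -m jog '[{"travel":[-0.0009,-0.0051,0],"twist":[0,0,0],"claw":1},{"travel":[-0.0009,-0.0051,-0.008],"twist":[0,0,0],"claw":1},{"travel":[-0.0009,-0.0051,-0.01],"twist":[0,0,0],"claw":1},{"travel":[-0.0009,-0.0051,-0.01],"twist":[0,0,0],"claw":1}]';python3 cap.py w12; python3 edges.py w12; python3 - <<'E'
import sys; sys.argv=['x','w12']
import io,contextlib
with contextlib.redirect_stdout(io.StringIO()): exec(open('edges.py').read())
for r in (205,215,225): print(r,'block dark',runs(V[r,180:390]<130,180))
for r in (165,175,185): print(r,'nonrail->rail',[c for c in range(170,230) if S[r,c]<48][:1],[c for c in range(330,400) if S[r,c]<48][-1:])
print('cands',[(v,f(280,v,.012)[0]) for v in (140,145,150,155)])
E
```

```text
time_s: 15.65
eef_pos: [0.627, -0.1487, 0.0302]
ee_rot: [-0.0, 0.765, 0.644, -0.0]
wrist_force: [0.4, -0.0, -2.2]
finger_gap: 0.0528
grasp_force: 43.0
[ 0.6272 -0.1487  0.0305] 80.21
row 150 rail runs [(191, 219), (343, 348)]
row 160 rail runs [(191, 198), (210, 220), (222, 228), (229, 246), (247, 278), (279, 297), (298, 310), (311, 318), (319, 352), (362, 366)]
row 170 rail runs [(192, 347)]
row 180 rail runs [(193, 218), (234, 239), (322, 332), (334, 339), (340, 347)]
row 190 rail runs [(193, 217), (224, 229), (332, 346)]
col 265 rail [(152, 173)] dark [(198, 255), (341, 359), (360, 420)]
col 280 rail [(150, 173)] dark [(198, 212), (231, 250), (344, 359), (360, 420)]
col 295 rail [(152, 173)] dark [(198, 256), (341, 359), (360, 420)]
railfar [44.3, -1.2] blkfar [35.0, -1.2]
205 block dark [(239, 323)]
215 block dark [(228, 273), (287, 333)]
225 block dark [(218, 272), (289, 343)]
165 nonrail->rail [192] [369]
175 nonrail->rail [192] [368]
185 nonrail->rail [193] [367]
cands [(140, 52.5), (145, 50.2), (150, 48.0), (155, 45.7)]
```

```bash
python3 -m jog '[{"travel":[0,0.0002,-0.005],"twist":[0,0,0],"claw":1},{"travel":[0,0.0002,-0.009],"twist":[0,0,0],"claw":1},{"travel":[0,0.0002,-0.012],"twist":[0,0,0],"claw":1},{"travel":[0,0.0002,-0.014],"twist":[0,0,0],"claw":1},{"travel":[0,0.0002,-0.016],"twist":[0,0,0],"claw":1},{"travel":[0,0.0002,-0.017],"twist":[0,0,0],"claw":1},{"travel":[0,0.0002,-0.017],"twist":[0,0,0],"claw":1}]'
```

```text
time_s: 16.4
eef_pos: [0.6273, -0.1486, 0.0136]
ee_rot: [-0.0, 0.765, 0.644, -0.0]
wrist_force: [-0.2, -0.0, -1.1]
finger_gap: 0.0528
grasp_force: 43.0
```

```bash
python3 -m jog '[{"travel":[0,0,-0.0015],"twist":[0,0,0],"claw":1},{"travel":[0,0,-0.0015],"twist":[0,0,0],"claw":1},{"travel":[0,0,-0.0015],"twist":[0,0,0],"claw":-1},{"travel":[0,0,-0.0015],"twist":[0,0,0],"claw":-1},{"travel":[0,0,-0.0015],"twist":[0,0,0],"claw":-1},{"travel":[0,0,0.03],"twist":[0,0,0],"claw":-1},{"travel":[0,0,0.07],"twist":[0,0,0],"claw":-1},{"travel":[-0.02,0.02,0.1],"twist":[0,0,0.05],"claw":-1}]'; python3 -m jog '[{"travel":[-0.03,0.033,0],"twist":[0,0,0.1],"claw":-1},{"travel":[-0.06,0.066,0],"twist":[0,0,0.2],"claw":-1},{"travel":[-0.09,0.1,0],"twist":[0,0,0.3],"claw":-1},{"travel":[-0.12,0.133,0],"twist":[0,0,0.4],"claw":-1},{"travel":[-0.15,0.167,0],"twist":[0,0,0.5],"claw":-1},{"travel":[-0.175,0.198,0],"twist":[0,0,0.557],"claw":-1},{"travel":[-0.175,0.198,0],"twist":[0,0,0.557],"claw":-1},{"travel":[-0.175,0.198,0],"twist":[0,0,0.557],"claw":-1}]';python3 cap.py w13; python3 pk.py w13 90 140; python3 - <<'E'
from meas import *
im=pickle.load(open('w13.pkl','rb')); V=cv2.cvtColor(im['color'],cv2.COLOR_BGR2HSV)
for c in (262,282,302): print(c,[(r,int(V[r,c,1]),int(V[r,c,2])) for r in range(190,236)])
E
```

```text
time_s: 17.2
eef_pos: [0.6085, -0.1303, 0.1157]
ee_rot: [0.002, 0.749, 0.663, 0.001]
wrist_force: [0.4, -0.2, 1.0]
finger_gap: 0.0854
grasp_force: 0.0
time_s: 18.0
eef_pos: [0.4325, 0.0697, 0.114]
ee_rot: [0.001, 0.537, 0.844, 0.0]
wrist_force: [0.6, 0.1, -0.3]
finger_gap: 0.0853
grasp_force: 0.0
axis px [282.5 210.3] [0.4329 0.0691 0.1139] yaw 114.97
1627.0 [array([280.5, 205.5]), array([23., 77.]), np.float64(90.0)] (0.4303, 0.0716, 16.4, 53.1, -65.0)
262 [(190, 71, 176), (191, 69, 178), (192, 69, 178), (193, 70, 176), (194, 88, 160), (195, 109, 150), (196, 109, 154), (197, 109, 155), (198, 109, 150), (199, 110, 141), (200, 111, 126), (201, 107, 143), (202, 110, 162), (203, 111, 165), (204, 108, 163), (205, 105, 160), (206, 107, 158), (207, 107, 160), (208, 108, 161), (209, 108, 161), (210, 109, 162), (211, 112, 161), (212, 112, 164), (213, 110, 163), (214, 109, 164), (215, 109, 166), (216, 108, 167), (217, 111, 136), (218, 86, 113), (219, 78, 117), (220, 81, 117), (221, 77, 119), (222, 79, 120), (223, 81, 120), (224, 82, 118), (225, 81, 119), (226, 79, 119), (227, 81, 117), (228, 
[... 949 characters left out ...]
174), (194, 88, 162), (195, 102, 152), (196, 108, 154), (197, 109, 150), (198, 111, 145), (199, 104, 144), (200, 107, 146), (201, 108, 154), (202, 108, 166), (203, 108, 161), (204, 106, 166), (205, 104, 172), (206, 107, 167), (207, 108, 165), (208, 109, 162), (209, 110, 158), (210, 108, 158), (211, 111, 158), (212, 107, 159), (213, 109, 159), (214, 108, 160), (215, 108, 161), (216, 109, 162), (217, 113, 135), (218, 88, 116), (219, 82, 118), (220, 83, 117), (221, 86, 115), (222, 82, 115), (223, 80, 115), (224, 81, 116), (225, 86, 116), (226, 80, 118), (227, 84, 118), (228, 83, 117), (229, 81, 116), (230, 84, 116), (231, 84, 116), (232, 81, 114), (233, 81, 116), (234, 81, 117), (235, 77, 116)]
```

```bash
python3 -m jog '[{"travel":[-0.0015,0.0003,-0.05],"twist":[0,0,0],"claw":-1},{"travel":[-0.0015,0.0003,-0.09],"twist":[0,0,0],"claw":-1},{"travel":[-0.0015,0.0003,-0.107],"twist":[0,0,0],"claw":-1},{"travel":[-0.0015,0.0003,-0.107],"twist":[0,0,0],"claw":-1},{"travel":[-0.0015,0.0003,-0.107],"twist":[0,0,0],"claw":1},{"travel":[-0.0015,0.0003,-0.107],"twist":[0,0,0],"claw":1},{"travel":[-0.0015,0.0003,-0.107],"twist":[0,0,0],"claw":1},{"travel":[-0.0015,0.0003,-0.107],"twist":[0,0,0],"claw":1}]' 35;python3 -m jog '[{"travel":[0,0,0],"twist":[0,0,0],"claw":1}]'
```

```text
time_s: 18.85
eef_pos: [0.4319, 0.0694, 0.0081]
ee_rot: [0.001, 0.537, 0.843, 0.001]
wrist_force: [-1.0, -1.1, 6.1]
finger_gap: 0.0529
grasp_force: 35.9
time_s: 18.95
eef_pos: [0.4319, 0.0694, 0.0081]
ee_rot: [0.001, 0.537, 0.843, 0.001]
wrist_force: [-1.0, -1.2, 5.4]
finger_gap: 0.0532
grasp_force: 35.9
```

```bash
python3 - <<'E'
from meas import *
P=np.array([.616,-.2138]);t=np.radians(80.2);d=np.array([np.cos(t),np.sin(t)]);n=np.array([d[1],-d[0]])
def box(a,b,z0,z1): 
    q=[P+i*a*d+j*b*n for i,j in((1,1),(1,-1),(-1,-1),(-1,1))]
    return [[(*x,z) for x in q] for z in(z0,z1)]
a=pickle.load(open('w1.pkl','rb'));b=pickle.load(open('w2.pkl','rb'));s=grab('scene');tp=grab('top')
out=[]
for im,(x0,y0,x1,y1),k in((a,(200,0,460,140),1.5),(b,(330,0,560,140),1.7),(s,(230,60,430,220),1.95),(tp,(270,120,470,280),1.95)):
    g=cv2.resize(im['color'][y0:y1,x0:x1],(390,int(390*(y1-y0)/(x1-x0))),interpolation=cv2.INTER_CUBIC);k=390/(x1-x0)
    for (aa,bb,z0,z1),col in (((.043,.043,.082,.15),(0,0,255)),((.011,.045,.012,.06),(0,255,0))):
        for l in box(aa,bb,z0,z1): cv2.polylines(g,[((proj(im,l)-[x0,y0])*k).astype(np.int32)],True,col,1)
    out.append(cv2.copyMakeBorder(g,0,max(0,290-g.shape[0]),0,0,0)[:290])
cv2.imwrite('pics/m3.png',np.vstack([np.hstack(out[:2]),np.hstack(out[2:])]))
E
```

```text
(no output)
```

View pics/m3.png

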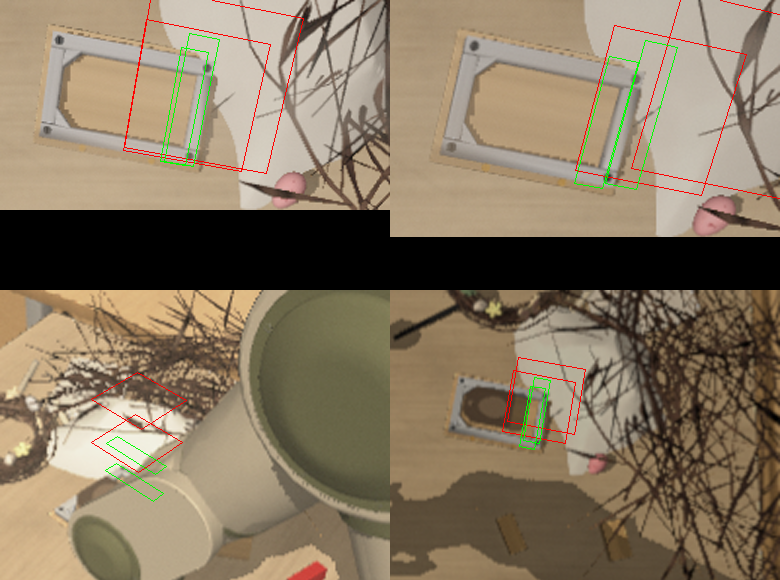

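In m3 the gripper body at the end slot just clears the nearest twig at the right edge of the drawn box, so I can go ahead carefully.

```bash
python3 -m jog '[{"travel":[0,0,0.045],"twist":[0,0,0],"claw":1},{"travel":[0.025,-0.035,0.075],"twist":[0,0,-0.1],"claw":1},{"travel":[0.05,-0.07,0.075],"twist":[0,0,-0.2],"claw":1},{"travel":[0.075,-0.105,0.075],"twist":[0,0,-0.3],"claw":1},{"travel":[0.1,-0.14,0.075],"twist":[0,0,-0.4],"claw":1},{"travel":[0.125,-0.175,0.075],"twist":[0,0,-0.5],"claw":1},{"travel":[0.15,-0.21,0.075],"twist":[0,0,-0.607],"claw":1},{"travel":[0.175,-0.24,0.07],"twist":[0,0,-0.607],"claw":1}]';python3 -m jog '[{"travel":[0.009,-0.02,-0.01],"twist":[0,0,0],"claw":1},{"travel":[0.009,-0.035,-0.02],"twist":[0,0,0],"claw":1},{"travel":[0.009,-0.043,-0.033],"twist":[0,0,0],"claw":1},{"travel":[0.009,-0.043,-0.033],"twist":[0,0,0],"claw":1},{"travel":[0.009,-0.043,-0.033],"twist":[0,0,0],"claw":1}]';python3 cap.py w14
cat > e2.py <<'E'
import sys
from meas import *
im=pickle.load(open(sys.argv[1]+'.pkl','rb')); s=status.get_state();p=s['eef_pos'];t=2*np.arctan2(s['ee_rot'][2],s['ee_rot'][1]); d=np.array([np.cos(t),np.sin(t)]);n=np.array([d[1],-d[0]])
print(p.round(4),np.degrees(t).round(2))
f=lambda u,v,z:np.round([(x[:2]-p[:2])@q*1000 for x in plane(im,[(u,v)],z) for q in (d,n)],1).tolist()
hsv=cv2.cvtColor(cv2.GaussianBlur(im['color'],(3,3),0),cv2.COLOR_BGR2HSV).astype(int); S,V=hsv[...,1],hsv[...,2]
c=280
prev=None
for c in (265,297):
  col=[(r,S[r,c],V[r,c]) for r in range(20,330)]
  # list edges: strong vertical changes in V or S
  e=[r for r in range(22,328) if abs(V[r+1,c]-V[r-1,c])+abs(S[r+1,c]-S[r-1,c])>22]
  print(c,[(r,int(S[r-3,c]),int(V[r-3,c]),'>',int(S[r+3,c]),int(V[r+3,c])) for r in e if r-1 not in e])
for r in (60,80,100,120,140): 
  k=np.flatnonzero((S[r,150:410]<48)&(V[r,150:410]>90))+150; print('rail',r,k.min() if len(k) else None,k.max() if len(k) else None,'block',(lambda q:(q.min(),q.max()))(np.flatnonzero((V[r,200:360]<135)&(S[r,200:360]>60))+200) )
for r in (275,285,295):
  k=np.flatnonzero((S[r,200:360]>90)&(V[r,200:360]>130))+200; print('packer',r,k.min() if len(k) else None,k.max() if len(k) else None)
z=p[2]+.0157
print('z.012',[(r,f(280,r,.012)[0]) for r in range(40,270,30)]);print('z.032',[(r,f(280,r,.032)[0]) for r in range(40,270,30)]);print('held',[(r,f(280,r,z)[0]) for r in range(250,320,10)])
E
python3 e2.py w14
```

```text
time_s: 19.85
eef_pos: [0.6072, -0.1727, 0.0785]
ee_rot: [0.001, 0.766, 0.643, 0.001]
wrist_force: [0.2, 1.2, 0.8]
finger_gap: 0.0527
grasp_force: 37.8
time_s: 20.35
eef_pos: [0.6145, -0.2126, 0.0438]
ee_rot: [-0.0, 0.765, 0.644, -0.0]
wrist_force: [0.1, 0.1, -0.6]
finger_gap: 0.0528
grasp_force: 37.8
[ 0.6148 -0.2125  0.0443] 80.25
265 [(22, 15, 170, '>', 70, 109), (191, 87, 108, '>', 94, 130), (220, 98, 128, '>', 87, 190), (243, 88, 191, '>', 30, 127), (248, 61, 142, '>', 112, 153), (269, 113, 145, '>', 106, 175), (294, 107, 174, '>', 82, 124), (303, 82, 121, '>', 28, 204)]
297 [(22, 15, 170, '>', 70, 109), (80, 79, 106, '>', 77, 136), (191, 84, 109, '>', 96, 133), (224, 97, 131, '>', 87, 193), (243, 88, 194, '>', 32, 129), (294, 108, 172, '>', 27, 206)]
rail 60 196 371 block (np.int64(222), np.int64(346))
rail 80 197 370 block (np.int64(222), np.int64(347))
rail 100 198 369 block (np.int64(223), np.int64(346))
rail 120 199 368 block (np.int64(224), np.int64(346))
rail 140 200 367 block (np.int64(225), np.int64(345))
packer 275 218 346
packer 285 226 345
packer 295 229 317
z.012 [(40, 96.5), (70, 83.5), (100, 70.0), (130, 56.0), (160, 41.4), (190, 26.1), (220, 10.2), (250, -6.6)]
z.032 [(40, 93.0), (70, 81.5), (100, 69.6), (130, 57.1), (160, 44.2), (190, 30.7), (220, 16.6), (250, 1.7)]
held [(250, 13.4), (260, 9.2), (270, 4.9), (280, 0.6), (290, -3.8), (300, -8.3), (310, -12.9)]
```

```bash
python3 -m jog '[{"travel":[0.0013,0.0005,-0.01],"twist":[0,0,0],"claw":1},{"travel":[0.0013,0.0005,-0.016],"twist":[0,0,0],"claw":1},{"travel":[0.0013,0.0005,-0.020],"twist":[0,0,0],"claw":1},{"travel":[0.0013,0.0005,-0.023],"twist":[0,0,0],"claw":1},{"travel":[0.0013,0.0005,-0.026],"twist":[0,0,0],"claw":1},{"travel":[0.0013,0.0005,-0.029],"twist":[0,0,0],"claw":1},{"travel":[0.0013,0.0005,-0.031],"twist":[0,0,0],"claw":1},{"travel":[0.0013,0.0005,-0.031],"twist":[0,0,0],"claw":1}]'
```

```text
time_s: 21.2
eef_pos: [0.6161, -0.2127, 0.0124]
ee_rot: [-0.0, 0.765, 0.644, 0.0]
wrist_force: [1.7, 0.9, -1.5]
finger_gap: 0.0528
grasp_force: 37.7
```

```bash
python3 -m jog '[{"travel":[0,0,-0.001],"twist":[0,0,0],"claw":1},{"travel":[0,0,-0.001],"twist":[0,0,0],"claw":-1},{"travel":[0,0,-0.001],"twist":[0,0,0],"claw":-1},{"travel":[0,0,-0.001],"twist":[0,0,0],"claw":-1},{"travel":[0,0,0.03],"twist":[0,0,0],"claw":-1},{"travel":[0,0.01,0.07],"twist":[0,0,0],"claw":-1},{"travel":[-0.02,0.02,0.1],"twist":[0,0,0.05],"claw":-1}]'; python3 -m jog '[{"travel":[-0.03,0.002,0],"twist":[0,0,0.1],"claw":-1},{"travel":[-0.06,0.004,0],"twist":[0,0,0.2],"claw":-1},{"travel":[-0.09,0.006,0],"twist":[0,0,0.3],"claw":-1},{"travel":[-0.12,0.009,0],"twist":[0,0,0.4],"claw":-1},{"travel":[-0.146,0.009,0],"twist":[0,0,0.474],"claw":-1},{"travel":[-0.146,0.009,0],"twist":[0,0,0.474],"claw":-1},{"travel":[-0.146,0.009,0],"twist":[0,0,0.474],"claw":-1}]';python3 cap.py w15; python3 pk.py w15 90 140; python3 - <<'E'
from meas import *
im=pickle.load(open('w15.pkl','rb')); h=cv2.cvtColor(cv2.GaussianBlur(im['color'],(3,3),0),cv2.COLOR_BGR2HSV).astype(int);S,V=h[...,1],h[...,2]
for c in (255,270,282,295,305): 
  e=[r for r in range(160,260) if abs(V[r+1,c]-V[r-1,c])+abs(S[r+1,c]-S[r-1,c])>14]
  print(c,[(r,int(S[r-3,c]),int(V[r-3,c]),int(S[r+3,c]),int(V[r+3,c])) for r in e if r-1 not in e])
E
```

```text
time_s: 21.9
eef_pos: [0.5973, -0.1931, 0.1148]
ee_rot: [0.001, 0.748, 0.663, 0.001]
wrist_force: [0.8, -0.4, 1.3]
finger_gap: 0.0851
grasp_force: 0.0
time_s: 22.6
eef_pos: [0.4505, -0.1842, 0.1131]
ee_rot: [0.001, 0.573, 0.82, -0.0]
wrist_force: [0.9, -0.1, -0.4]
finger_gap: 0.0854
grasp_force: 0.0
axis px [282.7 209.6] [ 0.4508 -0.1842  0.113 ] yaw 110.16
2987.0 [array([278.8, 203.9]), array([39.7, 78.9]), np.float64(87.3)] (0.4469, -0.1816, 28.0, 53.7, -67.0)
255 [(184, 73, 178, 106, 157), (192, 106, 161, 104, 181), (223, 106, 183, 82, 122), (243, 79, 120, 71, 177)]
270 [(183, 73, 178, 103, 158), (191, 105, 162, 103, 181), (223, 106, 181, 82, 118), (241, 79, 119, 72, 174)]
282 [(182, 72, 177, 102, 160), (222, 106, 181, 82, 122), (241, 77, 123, 72, 176)]
295 [(182, 74, 175, 103, 161), (190, 104, 164, 103, 181), (221, 104, 181, 83, 126), (239, 79, 123, 72, 177)]
305 [(181, 72, 177, 101, 159), (221, 106, 181, 83, 120), (239, 79, 120, 72, 178)]
```

```bash
python3 -m jog '[{"travel":[-0.0032,0.0007,-0.04],"twist":[0,0,0.05],"claw":-1},{"travel":[-0.0032,0.0007,-0.08],"twist":[0,0,0.05],"claw":-1},{"travel":[-0.0032,0.0007,-0.106],"twist":[0,0,0.05],"claw":-1},{"travel":[-0.0032,0.0007,-0.106],"twist":[0,0,0.05],"claw":-1},{"travel":[-0.0032,0.0007,-0.106],"twist":[0,0,0.05],"claw":1},{"travel":[-0.0032,0.0007,-0.106],"twist":[0,0,0.05],"claw":1},{"travel":[-0.0032,0.0007,-0.106],"twist":[0,0,0.05],"claw":1},{"travel":[-0.0032,0.0007,-0.106],"twist":[0,0,0.05],"claw":1}]' 35;python3 -m jog '[{"travel":[0,0,0],"twist":[0,0,0],"claw":1}]'
```

```text
time_s: 23.45
eef_pos: [0.448, -0.1838, 0.0083]
ee_rot: [0.002, 0.551, 0.834, -0.0]
wrist_force: [0.3, 0.8, 6.1]
finger_gap: 0.0532
grasp_force: 37.4
time_s: 23.55
eef_pos: [0.448, -0.1838, 0.0084]
ee_rot: [0.002, 0.551, 0.834, -0.0]
wrist_force: [-0.0, 1.7, 6.2]
finger_gap: 0.0534
grasp_force: 37.4
```

```bash
python3 -m jog '[{"travel":[0,0,0.045],"twist":[0,0,0],"claw":1},{"travel":[0.02,0,0.07],"twist":[0,0,-0.1],"claw":1},{"travel":[0.05,-0.002,0.07],"twist":[0,0,-0.2],"claw":1},{"travel":[0.08,-0.004,0.07],"twist":[0,0,-0.3],"claw":1},{"travel":[0.11,-0.006,0.07],"twist":[0,0,-0.4],"claw":1},{"travel":[0.14,-0.008,0.07],"twist":[0,0,-0.5],"claw":1},{"travel":[0.165,-0.01,0.06],"twist":[0,0,-0.574],"claw":1},{"travel":[0.171,-0.011,0.045],"twist":[0,0,-0.574],"claw":1}]';python3 -m jog '[{"travel":[0,0,-0.008],"twist":[0,0,0],"claw":1},{"travel":[0,0,-0.008],"twist":[0,0,0],"claw":1},{"travel":[0,0,-0.008],"twist":[0,0,0],"claw":1}]';python3 cap.py w16; python3 e2.py w16
```

```text
time_s: 24.35
eef_pos: [0.6206, -0.1944, 0.0531]
ee_rot: [0.002, 0.765, 0.644, 0.001]
wrist_force: [0.0, 0.0, -1.0]
finger_gap: 0.0531
grasp_force: 37.6
time_s: 24.65
eef_pos: [0.6177, -0.1943, 0.0446]
ee_rot: [0.0, 0.765, 0.644, 0.0]
wrist_force: [0.4, -0.3, -0.4]
finger_gap: 0.0531
grasp_force: 37.5
[ 0.6179 -0.1944  0.0449] 80.19
265 [(41, 86, 189, '>', 15, 184), (66, 18, 173, '>', 20, 112), (207, 82, 137, '>', 87, 105), (229, 92, 103, '>', 94, 130), (254, 109, 161, '>', 104, 192), (306, 103, 190, '>', 79, 129)]
297 [(32, 71, 182, '>', 86, 195), (41, 87, 194, '>', 18, 185), (66, 18, 172, '>', 22, 116), (71, 23, 132, '>', 76, 114), (229, 93, 102, '>', 97, 134), (306, 103, 189, '>', 33, 186)]Traceback (most recent call last):
  File "e2.py", line 15, in <module>
    k=np.flatnonzero((S[r,150:410]<48)&(V[r,150:410]>90))+150; print('rail',r,k.min() if len(k) else None,k.max() if len(k) else None,'block',(lambda q:(q.min(),q.max()))(np.flatnonzero((V[r,200:360]<135)&(S[r,200:360]>60))+200) )
                                                                                                                                              ~~~~~~~~~~~~~~~~~~~~~~~~~~~~^^^^^^^^^^^^^^^^^^^^^^^^^^^^^^^^^^^^^^^^^^^^^^^^^^^^^^^^^^
  File "e2.py", line 15, in <lambda>
    k=np.flatnonzero((S[r,150:410]<48)&(V[r,150:410]>90))+150; print('rail',r,k.min() if len(k) else None,k.max() if len(k) else None,'block',(lambda q:(q.min(),q.max()))(np.flatnonzero((V[r,200:360]<135)&(S[r,200:360]>60))+200) )
                                                                                                                                                         ~~~~~^^
    return umr_minimum(a, axis, None, out, keepdims, initial, where)
ValueError: zero-size array to reduction operation minimum which has no identity
```

```bash
sed -i 's/(60,80,100,120,140)/(100,120,140,160)/' e2.py; python3 e2.py w16 | tail -10; python3 - <<'E'
import sys; sys.argv=['x','w16']
import io,contextlib
with contextlib.redirect_stdout(io.StringIO()): exec(open('e2.py').read())
z=p[2]+.0156
print('blknear',f(280,229,.032),f(280,230,.032),'held far',f(280,254.5,z),'near',f(280,306.5,z))
for r in (270,285,300): print(r,[(c,int(S[r,c]),int(V[r,c])) for c in list(range(206,226,2))+list(range(334,358,2))])
E
```

```text
rail 100 198 368 block (np.int64(226), np.int64(339))
rail 120 199 367 block (np.int64(224), np.int64(345))
rail 140 200 366 block (np.int64(225), np.int64(344))
rail 160 201 365 block (np.int64(226), np.int64(343))
packer 275 218 346
packer 285 216 346
packer 295 217 345
z.012 [(40, 96.8), (70, 83.7), (100, 70.2), (130, 56.1), (160, 41.4), (190, 26.1), (220, 10.1), (250, -6.8)]
z.032 [(40, 93.3), (70, 81.7), (100, 69.7), (130, 57.3), (160, 44.3), (190, 30.7), (220, 16.5), (250, 1.6)]
held [(250, 13.5), (260, 9.3), (270, 5.0), (280, 0.6), (290, -3.8), (300, -8.3), (310, -12.9)]
blknear [12.1, -1.2] [11.6, -1.2] held far [11.5, -1.2] near [-11.3, -1.2]
270 [(206, 15, 34), (208, 12, 22), (210, 16, 16), (212, 62, 29), (214, 113, 113), (216, 112, 127), (218, 110, 155), (220, 105, 189), (222, 105, 189), (224, 105, 189), (334, 105, 192), (336, 105, 192), (338, 104, 193), (340, 104, 193), (342, 104, 193), (344, 103, 193), (346, 106, 180), (348, 75, 58), (350, 11, 24), (352, 11, 24), (354, 8, 32), (356, 6, 45)]
285 [(206, 12, 21), (208, 27, 19), (210, 51, 20), (212, 13, 19), (214, 101, 76), (216, 112, 132), (218, 112, 132), (220, 114, 132), (222, 113, 136), (224, 105, 180), (334, 104, 193), (336, 103, 193), (338, 103, 193), (340, 104, 193), (342, 104, 193), (344, 104, 194), (346, 106, 135), (348, 27, 28), (350, 12, 22), (352, 22, 23), (354, 11, 23), (356, 32, 24)]
300 [(206, 14, 18), (208, 67, 19), (210, 40, 19), (212, 23, 22), (214, 87, 41), (216, 115, 118), (218, 114, 130), (220, 116, 130), (222, 113, 129), (224, 112, 130), (334, 106, 186), (336, 106, 186), (338, 104, 186), (340, 104, 186), (342, 105, 185), (344, 106, 176), (346, 88, 64), (348, 33, 23), (350, 0, 22), (352, 0, 24), (354, 20, 25), (356, 0, 23)]
```

```bash
python3 -m jog '[{"travel":[0.0011,-0.0005,0],"twist":[0,0,0],"claw":1},{"travel":[0.0011,-0.0005,-0.003],"twist":[0,0,0],"claw":1},{"travel":[0.0011,-0.0005,-0.006],"twist":[0,0,0],"claw":1},{"travel":[0.0011,-0.0005,-0.008],"twist":[0,0,0],"claw":1},{"travel":[0.0011,-0.0005,-0.010],"twist":[0,0,0],"claw":1},{"travel":[0.0011,-0.0005,-0.012],"twist":[0,0,0],"claw":1},{"travel":[0.0011,-0.0005,-0.014],"twist":[0,0,0],"claw":1}]'
```

```text
time_s: 25.4
eef_pos: [0.619, -0.1947, 0.0295]
ee_rot: [0.0, 0.765, 0.644, -0.0]
wrist_force: [-0.2, -0.4, 0.6]
finger_gap: 0.0531
grasp_force: 37.6
```

```bash
python3 -m jog '[{"travel":[0,0,-0.003],"twist":[0,0,0],"claw":1},{"travel":[0,0,-0.006],"twist":[0,0,0],"claw":1},{"travel":[0,0,-0.009],"twist":[0,0,0],"claw":1},{"travel":[0,0,-0.012],"twist":[0,0,0],"claw":1},{"travel":[0,0,-0.0145],"twist":[0,0,0],"claw":1},{"travel":[0,0,-0.0165],"twist":[0,0,0],"claw":1},{"travel":[0,0,-0.0165],"twist":[0,0,0],"claw":1}]'
```

```text
time_s: 26.1
eef_pos: [0.6189, -0.1945, 0.0128]
ee_rot: [-0.0, 0.765, 0.644, -0.0]
wrist_force: [-0.5, 0.0, -0.7]
finger_gap: 0.0531
grasp_force: 37.5
```

Seated with almost no force, so I'll release, retreat and check numerically.

```bash
python3 -m jog '[{"travel":[0,0,-0.001],"twist":[0,0,0],"claw":1},{"travel":[0,0,-0.001],"twist":[0,0,0],"claw":-1},{"travel":[0,0,-0.001],"twist":[0,0,0],"claw":-1},{"travel":[0,0,-0.001],"twist":[0,0,0],"claw":-1},{"travel":[0,0,0.03],"twist":[0,0,0],"claw":-1},{"travel":[0,0,0.07],"twist":[0,0,0],"claw":-1},{"travel":[0,-0.01,0.11],"twist":[0,0,0],"claw":-1},{"travel":[0,-0.01,0.11],"twist":[0,0,0],"claw":-1}]'; python3 -m jog '[{"travel":[0,0,0],"twist":[0,0,0],"claw":-1},{"travel":[0,0,0],"twist":[0,0,0],"claw":-1}]'; python3 cap.py w17; python3 - <<'E'
import sys; sys.argv=['x','w17']
import io,contextlib
with contextlib.redirect_stdout(io.StringIO()): 
  try: exec(open('e2.py').read())
  except ValueError: pass
print(p)
for c in (262,280,298):
  e=[r for r in range(22,300) if abs(V[r+1,c]-V[r-1,c])+abs(S[r+1,c]-S[r-1,c])>12]
  print(c,[(r,f(c,r,.012)[0],f(c,r,.028)[0],int(S[r-3,c]),int(V[r-3,c]),'>',int(S[r+3,c]),int(V[r+3,c])) for r in e if r-1 not in e and r>100])
w=pickle.load(open('w9.pkl','rb'));h=cv2.cvtColor(cv2.GaussianBlur(w['color'],(3,3),0),cv2.COLOR_BGR2HSV).astype(int)
for c in (270,290): print('w9',c,[(r,*map(int,h[r,c,1:])) for r in range(128,185,3)])
E
```

```text
time_s: 26.9
eef_pos: [0.6212, -0.2066, 0.1295]
ee_rot: [0.005, 0.765, 0.644, 0.002]
wrist_force: [0.1, 0.0, 0.5]
finger_gap: 0.0852
grasp_force: 0.0
time_s: 27.1
eef_pos: [0.6184, -0.2042, 0.1217]
ee_rot: [-0.001, 0.765, 0.644, -0.0]
wrist_force: [-0.3, -0.2, 0.0]
finger_gap: 0.0854
grasp_force: 0.0
[ 0.61844151 -0.20415169  0.1215536 ]
262 [(157, 32.7, 34.8, 80, 125, '>', 88, 102), (177, 18.1, 21.1, 87, 106, '>', 103, 141), (209, -6.1, -1.5, 107, 176, '>', 112, 153), (212, -8.4, -3.7, 106, 171, '>', 109, 161), (226, -19.4, -14.0, 110, 163, '>', 24, 116), (234, -25.9, -20.0, 18, 116, '>', 83, 113), (239, -29.9, -23.8, 54, 108, '>', 83, 113), (244, -34.0, -27.7, 81, 113, '>', 75, 169), (264, -50.7, -43.3, 76, 168, '>', 28, 197)]
280 [(101, 71.3, 70.9, 71, 107, '>', 72, 127), (165, 26.9, 29.4, 81, 126, '>', 84, 106), (176, 18.8, 21.8, 86, 107, '>', 103, 134), (181, 15.2, 18.4, 99, 131, '>', 105, 172), (209, -6.1, -1.5, 107, 176, '>', 109, 157), (212, -8.4, -3.7, 107, 171, '>', 110, 170), (226, -19.4, -14.0, 111, 161, '>', 25, 112), (234, -25.8, -20.0, 18, 111, '>', 88, 116), (239, -29
[... 375 characters left out ...]
'>', 92, 117), (248, -37.3, -30.7, 30, 195, '>', 34, 111)]
w9 270 [(128, 88, 101), (131, 88, 101), (134, 86, 101), (137, 100, 115), (140, 107, 157), (143, 104, 181), (146, 104, 177), (149, 105, 170), (152, 104, 169), (155, 102, 170), (158, 103, 169), (161, 101, 169), (164, 97, 157), (167, 30, 128), (170, 29, 130), (173, 31, 130), (176, 33, 130), (179, 34, 127), (182, 71, 130)]
w9 290 [(128, 87, 100), (131, 86, 101), (134, 86, 101), (137, 104, 105), (140, 108, 168), (143, 108, 173), (146, 107, 167), (149, 106, 169), (152, 104, 170), (155, 104, 171), (158, 104, 170), (161, 103, 169), (164, 98, 158), (167, 34, 127), (170, 32, 129), (173, 34, 128), (176, 36, 127), (179, 38, 121), (182, 75, 132)]
```

```bash
python3 -c "
from plant import manip; print(manip.hand_in())"
```

```text
the job is handed in; nothing more can be done
None
```

I handed the job in at about 27 s robot time: the tag block with the 12 and 24 mm packers is in the tag frame, the card block with the 18 mm packer is in the card frame, and I never touched the 30 mm packer or the beaker; the judge returned no verdict.

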